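Shut down the finishing bench

ROBOT

A 6-joint arm with a two-finger parallel gripper is mounted at the origin on the work surface. World frame = base frame: x ahead of the robot, y to its left, z up, the work surface at z = 0. Lengths are in m, angles in rad, forces in N, time in s.
With the tool pointing down it reaches from about 0.35 to 0.85 m from the base axis. Payload 8.1 kg.
Tool frame: the origin (TCP) lies midway between the tips of the shut fingers; the grasp point (between the pads) lies 19 mm behind it; z points along the fingers, y is the line along which they close (so a half turn about z gives the same grasp; the last joint's range is limited). The gripper opens to 93 mm and grips with 3 to 60 N. Pads are 15 mm wide; open, the fingers measure 128 mm over their backs; the gripper's body (75 mm by 188 mm) begins 65 mm behind the grasp point.
Start: joints at [1.104, 0.13, 1.488, -0, 1.523, -0.085], TCP at [0.224, 0.557, 0.219] pointing down, gripper open.
Joint ranges: [-2.96, 2.96], [-0.89, 2.26], [0.02, 2.5], [-1.34, 4.48], [0, 2.73], [-2.66, 2.66]. Speed limits (rad/s): [2.39, 2.39, 2.79, 3.14, 3.14, 3.14].

INTERFACE

Orientations are given as a unit quaternion [w, x, y, z].
In Python, from workcell import sensors, get_image, camera_model, job_done gives the robot as it stands.
- The arm moves only by the tool apply_moves, never from a script. Its argument "steps" is a list of rows, each an object of numbers: "dx", "dy", "dz": the shift along the tool's x, y, z in m; "wx", "wy", "wz": the turn, a rotation vector about the tool's x, y, z in degrees; "claw": the opening, from -1 (shut) to 1 (fully open). A call has 1 to 10 rows; each row is the pose to reach, as a shift and turn from the pose commanded when the call began, along the tool's axes at that moment; what a row does not reach only later rows make up. A row lasts 1/8 s, in which the tool goes at most 62.5 mm and 10.7 degrees, less where a joint would pass 70% of its speed; a pose out of reach is approached as far as the arm can. A call with a gripper value outside its range is refused whole. The fingers move at their own pace and stop on an object; the grip force is fixed at half the most. Time passes only in rows, so rows that repeat a pose let the fingers close. It gives the time, the measured TCP pose, the force, the opening and the grip force at its end, in the units of the state.
- sensors.get_state(): the state, without advancing time (a new reading comes with each control period).
- get_image(name): name is "side" or "top"; returns (picture, depth): 480x640x3 uint8, red, green, blue; 480x640 float32, m along the optical axis (not along the pixel's ray), 0 where there is no reading.
- camera_model(name): a dict with "camera_matrix" (3x3 intrinsics, pixels), "cam_to_world" (4x4, takes a point from camera to world coordinates). Camera axes: x right, y down, z forward; pixel columns grow to the right and rows downward; lengths in m; the calibration is good to about 2 mm. A picture is of the moment at which its call begins. camera_model takes no time and is no camera call.
- job_done(): hands the job in; it is judged then, once.
The state is a dict: "time_s": time; "joints": joint angles; "joint_velocities": joint speeds; "tau": joint torques, N m; "eef_pos": TCP position; "ee_rot": TCP orientation; "ft_force": force on the tool from outside, world axes, zero at the start; "ft_torque": the same for the moment, N m; "opening": opening from 0.0 (shut) to 1.0 (fully open); "grip_force": force on a finger pad.
Only numpy, scipy, OpenCV 4.12 (cv2) and the standard library are available. Lean on these libraries where they do the work, as an engineer would, in place of code of your own. Each camera call takes 0.05 s, during which the arm holds its last target. There are 200 camera calls.

TASK

Close down the finishing bench for the night: first throw the polisher's switch lever right over to off, and only then put the gear away. Drape every pair of ear defenders over the hanging rail, headband across the bar with one cup on each side, and hang every tack pail by its handle on a hook of its own, keeping the full pails upright so that nothing spills. Leave everything hanging still and the other things on the bench where they are.

Things in the scene. Friction and masses are not known exactly. Their poses are not given: they have to be found in the camera images.
- rail: Steel hanging rail, fixed. Origin on the bench under the middle of the bar, z up. Straight round level bar, 16 diameter, along own y from -180 to 180, its axis 177 and its top 185 above the bench, on a post (18 diameter, reaching 192 with its ball top) at each end, y = +-180, each with a foot 90 x 50. What is set swinging on it comes to rest in a few seconds.
- hooks: Hook stand, fixed. Origin on the bench under its cross bar, z up. Wooden cross bar along own y, 280 long, 12 thick, 190 to 216 above the bench, posts behind it at y = +-115. Three wire hooks, 8 diameter, run level from it towards own -x at y = 120, 0 and -120: top of the wire 204 above the bench, straight to x = -78, then turned up to a tip at x = -90, top 224 above the bench.
- hook1_seat (a point): Point on top of the straight wire of the hook at the stand's own +y side, 60 in front of the cross bar's middle, 30 behind the tip, 204 above the bench; axes as the stand (hook points to -x).
- hook2_seat (a point): The same point on the middle hook.
- hook3_seat (a point): The same point on the hook at the stand's own -y side.
- switch (a joint): Throw lever of the polisher's switch box, rad: 0 = on (leaning to the box's own -x, the robot's side), 1.0 = off (leaning to own +x). Stays where it is left; turns with light resistance.
- switch_tip (a point): Centre of the black ball, 26 across, at the end of the switch lever. It swings in the box's own xz plane on a radius of 60 about an axis 22 above the bench over the box's origin; at joint value q it leans q - 0.5 rad from upright towards own +x.
- switch_base: Grey switch box under the lever, 70 x 50, 25 high (35 at the pivot), fixed. Origin under its centre on the bench; own x is the direction in which the lever is thrown to off.
- ears1: Black rigid ear defenders, 200 g, standing on their cups, headband arching over the top. 133 wide (own x, cup to cup), 68 deep (own y), 155 high (z up). Origin between the flat undersides of the cups, at bench height. Cups 84 high, 52 free gap between them (x -26 to 26). Headband: half circle in the xz plane about z = 92, centre-line radius 60, band 24 wide (y), 6 thick. May be absent.
- ears1_crown (a point): Middle of the underside of the headband's crown of ears1, 147.5 above its origin; axes as the body. On the rail the bar runs along own y just under this point, so fingers gripping across the 24 band and reaching below it belong beside the crown (own x about +30 or -30, where the band's top is 145 to 150 high).
- pail1: Galvanised pail full of tacks, one rigid piece, 250 g. Origin under the centre of its base, z up. Round, 66 across at the base, 82 at the rim, rim 58 high. Stiff bail fixed upright over the mouth: two wires at own y = +-47 carry a square wooden grip bar 14 x 14, 94 long along own y, underside 125 and top 139 above the base. May be absent.
- pail1_grip (a point): Middle of the underside of the grip bar of pail1, 125 above its origin, 67 above the rim; axes as the body. The hook comes to lie under this point along own x, so fingers gripping across the bar and reaching below it belong beside it (own y about +30 or -30).
- ears2: Another pair exactly like ears1. May be absent.
- ears2_crown (a point): The same point of ears2.
- ears3: Another pair exactly like ears1. May be absent.
- ears3_crown (a point): The same point of ears3.
- pail2: Another pail exactly like pail1. May be absent.
- pail2_grip (a point): The same point of pail2.
- pail3: Another pail exactly like pail1. May be absent.
- pail3_grip (a point): The same point of pail3.
- hammer: Hammer lying on the bench beyond the rail, about 280 long; not part of the job.
- spool: Thread spool standing on the bench, 52 across, 46 high, origin under its centre; not part of the job.
- polish_tin: Flat round tin, 84 across, 26 high, origin under its centre; not part of the job.
- last: Wooden shoe last lying beyond the rack, about 200 long, 78 high; not part of the job.
Things that resemble listed ones, but are neither listed nor needed, are in the scene too. Of the things like the switch_base, leave any that is red; of the rest the larger one is meant.

How it is judged:
On the way, in this order (a step that is already met when the one before it is completed fails the run):
1. the polisher is switched off (value of joint switch above 0.85 rad), for 0.2 s.
2. all ear defenders hang over the rail and all pails on the hooks (x of ears1_crown in the frame of rail between -0.022 and 0.022 m and y of ears1_crown in the frame of rail between -0.165 and 0.165 m and z of ears1_crown in the frame of rail between 0.175 and 0.2 m and angle between each of ears1, ears2, ears3, pail1, pail2, pail3's own z axis and vertical below 0.35 rad and linear speed of each of ears1, ears2, ears3, pail1, pail2, pail3 below 0.06 m/s and x of ears2_crown in the frame of rail between -0.022 and 0.022 m and y of ears2_crown in the frame of rail between -0.165 and 0.165 m and z of ears2_crown in the frame of rail between 0.175 and 0.2 m and x of ears3_crown in the frame of rail between -0.022 and 0.022 m and y of ears3_crown in the frame of rail between -0.165 and 0.165 m and z of ears3_crown in the frame of rail between 0.175 and 0.2 m and ((x of pail1_grip in the frame of hook1_seat between -0.026 and 0.03 m and y of pail1_grip in the frame of hook1_seat between -0.028 and 0.028 m and z of pail1_grip in the frame of hook1_seat between -0.008 and 0.012 m) or (x of pail1_grip in the frame of hook2_seat between -0.026 and 0.03 m and y of pail1_grip in the frame of hook2_seat between -0.028 and 0.028 m and z of pail1_grip in the frame of hook2_seat between -0.008 and 0.012 m) or (x of pail1_grip in the frame of hook3_seat between -0.026 and 0.03 m and y of pail1_grip in the frame of hook3_seat between -0.028 and 0.028 m and z of pail1_grip in the frame of hook3_seat between -0.008 and 0.012 m)) and ((x of pail2_grip in the frame of hook1_seat between -0.026 and 0.03 m and y of pail2_grip in the frame of hook1_seat between -0.028 and 0.028 m and z of pail2_grip in the frame of hook1_seat between -0.008 and 0.012 m) or (x of pail2_grip in the frame of hook2_seat between -0.026 and 0.03 m and y of pail2_grip in the frame of hook2_seat between -0.028 and 0.028 m and z of pail2_grip in the frame of hook2_seat between -0.008 and 0.012 m) or (x of pail2_grip in the frame of hook3_seat between -0.026 and 0.03 m and y of pail2_grip in the frame of hook3_seat between -0.028 and 0.028 m and z of pail2_grip in the frame of hook3_seat between -0.008 and 0.012 m)) and ((x of pail3_grip in the frame of hook1_seat between -0.026 and 0.03 m and y of pail3_grip in the frame of hook1_seat between -0.028 and 0.028 m and z of pail3_grip in the frame of hook1_seat between -0.008 and 0.012 m) or (x of pail3_grip in the frame of hook2_seat between -0.026 and 0.03 m and y of pail3_grip in the frame of hook2_seat between -0.028 and 0.028 m and z of pail3_grip in the frame of hook2_seat between -0.008 and 0.012 m) or (x of pail3_grip in the frame of hook3_seat between -0.026 and 0.03 m and y of pail3_grip in the frame of hook3_seat between -0.028 and 0.028 m and z of pail3_grip in the frame of hook3_seat between -0.008 and 0.012 m))), for 0.2 s.
At the end, for the whole second after the job is handed in: Switch beyond 0.85 rad. Every pair: crown underside within 22 mm of the bar's axis across, 165 mm of its middle along, -2 to 23 mm over the axis. Every pail: bar underside -26 to 30 mm from a seat point in x, 28 mm in y, -8 to 12 mm in z. All lean under 0.35 rad, still, released (all of step 2 and value of joint switch above 0.85 rad); the robot touches nothing.
It fails at once if ear defenders or a pail lifted off the bench while the polisher is still switched on (value of joint switch below 0.6 rad and height (world z) of any of ears1, ears2, ears3, pail1, pail2, pail3 above 0.06 m).
It fails at once if a full pail tipped so far that tacks spill (angle between any of pail1, pail2, pail3's own z axis and vertical above 0.7 rad).
It fails at once if a bystander thing pushed away (distance of any of hammer, spool, polish_tin, last from where it was at the start of the episode above 0.04 m).
Of ears1, ears2, ears3 only 2 to 3 are there at a start; the rules pass over those that are not, and their reading is None.
Of pail1, pail2, pail3 only 2 to 3 are there at a start; the rules pass over those that are not, and their reading is None.
At some moment in a run one of ears1, ears2, ears3 may be knocked a few centimetres aside while the robot is not near it.
It also fails if it takes over 210 s, if anything falls off the work surface, if the arm or the gripper's body presses on something with over 40 N, if the wrist force passes 120 N, or if a joint passes its speed limit or range.

## Working session

There is one attempt and no reset: what is moved stays moved. The work goes in short steps, Python scripts to look and compute and a tool call to move; the robot and the scene stay as the last step left them, time stands still between calls to the robot, and variables do not carry over. Pictures are saved under pics/ and viewed, at most 14 in all, crops included, and the job is handed in when it is done.

Besides the shell and the picture viewer there is one more tool, called as name([rows], argument=value, ...), one row to a line, values as JSON. apply_moves: Moves the arm, as the interface text tells. Its arguments: {"type":"object","properties":{"steps":{"type":"array"}},"required":["steps"]}

```bash
mkdir -p pics; cat > h.py <<'E'
import numpy as np, cv2
from workcell import sensors, get_image, camera_model, job_done
def cloud(n):
    im,d=get_image(n); m=camera_model(n); K=np.array(m['camera_matrix']); T=np.array(m['cam_to_world'])
    v,u=np.mgrid[:480,:640]
    P=np.stack([(u-K[0,2])/K[0,0]*d,(v-K[1,2])/K[1,1]*d,d],-1)@T[:3,:3].T+T[:3,3]
    P[d==0]=np.nan
    return im,d,P
def save(n,im): cv2.imwrite('pics/'+n+'.png',cv2.cvtColor(im,cv2.COLOR_RGB2BGR))
E
python3 - <<'E'
from h import *
s=sensors.get_state(); print({k:np.round(v,3).tolist() for k,v in s.items()})
for n in('top','side'):
    im,d,P=cloud(n); save(n+'0',im); np.savez('pics/'+n+'0.npz',im=im,P=P)
    m=camera_model(n);print(n,np.round(m['cam_to_world'],3).tolist(),np.array(m['camera_matrix']).tolist())
E
```

```text
{'time_s': 0.0, 'joints': [1.104, 0.131, 1.489, 0.0, 1.523, -0.085], 'joint_velocities': [-0.001, -0.001, 0.0, -0.003, 0.001, -0.001], 'tau': [0.001, -55.985, -49.176, 0.077, 0.036, -0.0], 'eef_pos': [0.223, 0.556, 0.218], 'ee_rot': [-0.0, 0.19, 0.982, -0.001], 'ft_force': [-1.3, 0.047, 0.218], 'ft_torque': [0.021, 0.032, 0.011], 'grip_force': 0.0, 'opening': 1.001}
top [[0.029, -0.992, 0.121, 0.398], [-0.999, -0.031, -0.015, -0.039], [0.018, -0.121, -0.992, 1.325], [0.0, 0.0, 0.0, 1.0]] [[452.1016640835513, 0.0, 313.4244253693659], [0.0, 452.1016640835513, 242.77509058480538], [0.0, 0.0, 1.0]]
side [[0.976, -0.112, 0.185, 0.31], [-0.216, -0.562, 0.799, -1.033], [0.014, -0.82, -0.572, 0.817], [0.0, 0.0, 0.0, 1.0]] [[564.1661614486055, 0.0, 319.53879864415313], [0.0, 564.1661614486055, 233.1925679240716], [0.0, 0.0, 1.0]]
```

View pics/top0.png

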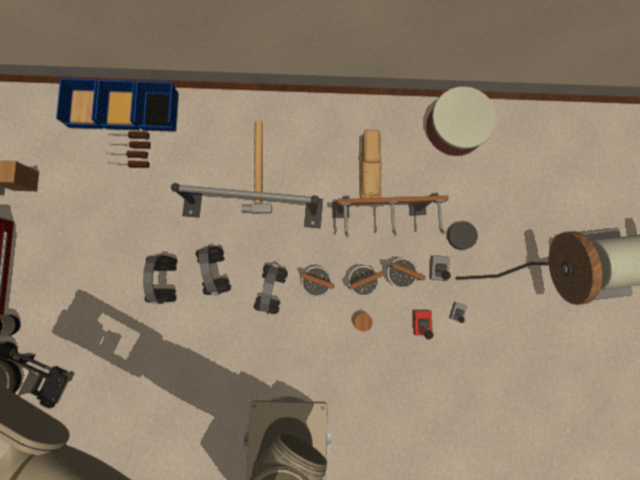

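View pics/side0.png

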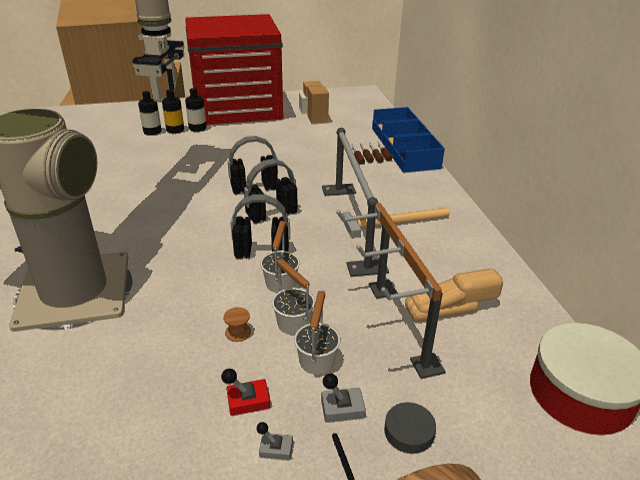

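Both views show three ear defenders (top: (160,278), (212,270), (270,287)) and three pails ((317,281), (364,279), (402,272)). The rail runs from (176,188) to (316,202), and the hook stand is at about (390,200). The large grey switch is at (440,267); the red one and the small grey one are decoys.

```bash
cat >> h.py <<'E'
def blobs(P,mask,minpix=12):
    n,l,st,c=cv2.connectedComponentsWithStats(mask.astype(np.uint8))
    out=[]
    for i in range(1,n):
        if st[i,4]<minpix: continue
        q=P[l==i]; (cx,cy),(w,h),a=cv2.minAreaRect((q[:,:2]*1000).astype(np.float32))
        e=np.linalg.svd((q-q.mean(0))[:,:2],full_matrices=False)[2][0]
        out.append((c[i].round(0).tolist(),st[i,4],[round(cx),round(cy)],[round(w),round(h)],'ax',round(np.degrees(np.arctan2(e[1],e[0]))%180,1),'mean',(q.mean(0)*1000).round(0).tolist(),'zmax',round(q[:,2].max()*1000)))
    return out
E
python3 - <<'E'
from h import *
f=np.load('pics/top0.npz');P=f['P'];im=f['im'];Z=P[...,2]
print('bench z',np.nanmedian(Z[230:330,100:450]))
roi=np.zeros(Z.shape,bool);roi[150:345,100:475]=1
for lo,hi in((.105,.165),(.165,.24),(.02,.1)):
    print(lo,hi)
    for b in blobs(P,roi&(Z>lo)&(Z<hi)):print(b)
E
```

```text
bench z 0.0012028274947279982
0.105 0.165
([182.0, 193.0], np.int32(44), [668, 300], [8, 18], 'ax', np.float64(132.1), 'mean', [667.0, 300.0, 132.0], 'zmax', 162)
([314.0, 205.0], np.int32(29), [645, -55], [6, 17], 'ax', np.float64(89.4), 'mean', [644.0, -55.0, 135.0], 'zmax', 163)
([427.0, 203.0], np.int32(15), [666, -364], [15, 5], 'ax', np.float64(91.2), 'mean', [666.0, -363.0, 118.0], 'zmax', 129)
([206.0, 270.0], np.int32(448), [467, 223], [125, 25], 'ax', np.float64(14.2), 'mean', [464.0, 221.0, 142.0], 'zmax', 160)
([149.0, 278.0], np.int32(466), [439, 367], [123, 26], 'ax', np.float64(2.4), 'mean', [437.0, 367.0, 142.0], 'zmax', 158)
([408.0, 271.0], np.int32(201), [477, -309], [97, 14], 'ax', np.float64(68.8), 'mean', [476.0, -307.0, 138.0], 'zmax', 145)
([268.0, 288.0], np.int32(424), [421, 58], [24, 124], 'ax', np.float64(168.5), 'mean', [420.0, 58.0, 143.0], 'zmax', 160)
([366.0, 279.0], np.int32(194), [451, -198], [14, 97], 'ax', np.float64(115.1), 'mean', [451.0, -198.0, 138.0], 'zmax', 145)
([317.0, 280.0], np.int32(195), [446, -68], [96, 14], 'ax', np.float64(71.2), '
[... 3231 characters left out ...]
85), [393, 352], [41, 43], 'ax', np.float64(138.1), 'mean', [395.0, 347.0, 72.0], 'zmax', 99)
([146.0, 300.0], np.int32(13), [384, 391], [14, 14], 'ax', np.float64(45.4), 'mean', [381.0, 392.0, 80.0], 'zmax', 84)
([268.0, 306.0], np.int32(227), [374, 68], [67, 43], 'ax', np.float64(81.0), 'mean', [374.0, 63.0, 80.0], 'zmax', 100)
([460.0, 315.0], np.int32(106), [365, -478], [29, 41], 'ax', np.float64(152.5), 'mean', [363.0, -477.0, 38.0], 'zmax', 65)
([423.0, 323.0], np.int32(465), [336, -376], [75, 50], 'ax', np.float64(174.5), 'mean', [337.0, -374.0, 37.0], 'zmax', 90)
([363.0, 322.0], np.int32(270), [337, -203], [47, 51], 'ax', np.float64(100.1), 'mean', [337.0, -203.0, 46.0], 'zmax', 53)
```

```bash
python3 - <<'E'
from h import *
f=np.load('pics/top0.npz');P=f['P'];im=f['im'].astype(int);Z=P[...,2]
def line(q): # returns point & yaw
    c=q.mean(0);e=np.linalg.svd(q[:,:2]-c[:2],full_matrices=False)[2][0];return (c*1000).round(1),np.degrees(np.arctan2(e[1],e[0]))%180
roi=np.zeros(Z.shape,bool)
# rail bar
r=roi.copy();r[175:215,190:305]=1;q=P[r&(Z>.175)&(Z<.2)];c,y=line(q);print('bar',c,y,len(q))
r=roi.copy();r[175:215,165:330]=1;q=P[r&(Z>.17)&(Z<.21)]
e=np.array([np.cos(np.radians(y)),np.sin(np.radians(y))]);t=q[:,:2]@e;print('ends t',t.min(),t.max(),'mid',c[:2]+((t.min()+t.max())/2*1000-(c[:2]@e))*e)
# hooks
r=roi.copy();r[185:240,325:455]=1;m=r&(Z>.19)&(Z<.235);wood=(im[...,0]-im[...,2]>40)
q=P[m&wood];c,y=line(q);e=np.array([np.cos(np.radians(y)),np.sin(np.radians(y))]);t=q[:,:2]@e
mid=c[:2]+((t.min()+t.max())/2*1000-(c[:2]@e))*e;print('cross',c,y,'len',t.max()-t.min(),'mid',mid)
for b in blobs(P,m&~cv2.dilate(wood.astype(np.uint8),np.ones((3,3))).astype(bool),6):print('hook',b)
# switches
r=roi.copy();r[245:340,405:475]=1
for b in blobs(P,r&(Z>.015)&(Z<.045),20):print('low',b)
for b in blobs(P,r&(Z>.06)&(Z<.12),4):print('ball',b)
# headbands/pail via side
f=np.load('pics/side0.npz');P=f['P'];Z=P[...,2];im=f['im'].astype(int)
r=roi.copy();r[130:360,225:335]=1
for b in blobs(P,r&(Z>.105)&(Z<.165),30):print('side',b)
r=roi.copy();r[360:460,215:370]=1
for b in blobs(P,r&(Z>.065)&(Z<.12),10):print('sball',b)
for b in blobs(P,r&(Z>.022)&(Z<.032),10):print('slow',b)
E
python3 - <<'E'
import cv2
a=cv2.imread('pics/side0.png')[350:470,210:380];b=cv2.imread('pics/top0.png')[240:345,400:485]
cv2.imwrite('pics/sw.png',cv2.hconcat([cv2.resize(a,(420,300)),cv2.resize(b,(243,300))]))
E
```

```text
bar [660.2 118.5 183.4] 86.7065054198191 707
ends t -0.02911781426292299 0.3517378662913582 mid [660.49166628 123.56842698]
cross [ 650.4 -251.   215.1] 93.7490436080607 len 0.2808462855210817 mid [ 650.41367117 -251.20863512]
hook ([345.0, 196.0], np.int32(8), [661, -134], [5, 13], 'ax', np.float64(98.9), 'mean', [660.0, -133.0, 192.0], 'zmax', 195)
hook ([440.0, 216.0], np.int32(117), [610, -376], [85, 21], 'ax', np.float64(2.8), 'mean', [612.0, -373.0, 206.0], 'zmax', 226)
hook ([393.0, 218.0], np.int32(112), [601, -254], [86, 18], 'ax', np.float64(3.1), 'mean', [603.0, -253.0, 206.0], 'zmax', 225)
hook ([345.0, 219.0], np.int32(112), [593, -131], [18, 87], 'ax', np.float64(3.4), 'mean', [597.0, -134.0, 206.0], 'zmax', 226)
low ([463.0, 246.0], np.int32(67), [559, -495], [11, 56], 'ax', np.float64(91.7), 'mean', [560.0, -492.0, 25.0], 'zmax', 33)
low ([439.0, 266.0], np.int32(353), [497, -426], [51, 70], 'ax', np.float64(157.6), 'mean', [501.0, -422.0, 27.0], 'zmax', 41)
low ([458.0, 311.0], np.int32(175), [372, -480], [37, 50], 'ax', np.float64(143.4), 'mean', [375.0, -479.0, 21.
[... 1858 characters left out ...]
, np.float64(179.0), 'mean', [310.0, -383.0, 81.0], 'zmax', 90)
sball ([330.0, 381.0], np.int32(195), [473, -428], [23, 24], 'ax', np.float64(167.1), 'mean', [472.0, -430.0, 83.0], 'zmax', 91)
slow ([317.0, 364.0], np.int32(92), [471, -338], [19, 60], 'ax', np.float64(169.4), 'mean', [471.0, -340.0, 27.0], 'zmax', 32)
slow ([248.0, 395.0], np.int32(725), [338, -378], [70, 52], 'ax', np.float64(4.4), 'mean', [338.0, -382.0, 25.0], 'zmax', 32)
slow ([343.0, 402.0], np.int32(767), [496, -428], [52, 70], 'ax', np.float64(175.8), 'mean', [496.0, -431.0, 25.0], 'zmax', 32)
slow ([275.0, 441.0], np.int32(108), [371, -482], [24, 18], 'ax', np.float64(68.5), 'mean', [371.0, -483.0, 25.0], 'zmax', 32)
```

View pics/sw.png

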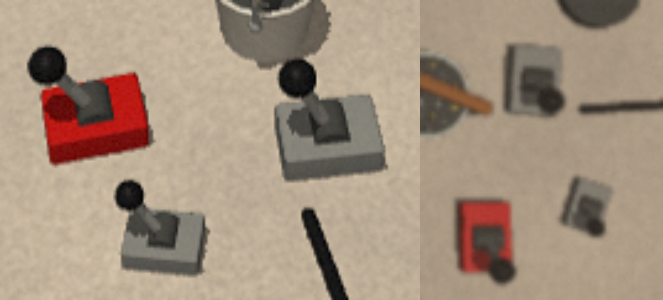

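The close-up shows the large grey box, with its lever leaning to the robot's side. Its ball is near top pixel (446,274) and side pixel (330,381).

```bash
cat > go.py <<'E'
import sys,numpy as np
from scipy.spatial.transform import Rotation as Ro
from workcell import sensors
# args: x,y,z(mm),yaw of tool y (deg)
s=sensors.get_state();w,a,b,c=s['ee_rot'];R=Ro.from_quat([a,b,c,w]);p=np.array(s['eef_pos'])
M=R.as_matrix();print('t',s['time_s'],'pos',(p*1000).round(1),'yaw',round(np.degrees(np.arctan2(M[1,1],M[0,1])),1),'tilt',(M[:2,2]*57.3).round(2),'j',np.round(s['joints'],2),'f',np.round(s['ft_force'],1),'op',round(s['opening'],3))
pp=p;Rp=R
for g in sys.argv[1:]:
    x,y,z,t=map(float,g.split(','));t=np.radians(t)
    Y=np.array([np.cos(t),np.sin(t),0]);Z=np.array([0,0,-1.]);T=Ro.from_matrix(np.c_[np.cross(Y,Z),Y,Z])
    q=np.array([x,y,z])/1000;d=M.T@(q-p);v=np.degrees((R.inv()*T).as_rotvec())
    n=max(np.linalg.norm(q-pp)/.0625,np.degrees((Rp.inv()*T).magnitude())/10.7)
    print(g,'d',d.round(4),'w',v.round(1),'rows %.1f'%n);pp=q;Rp=T
E
python3 go.py 450,100,250,30 400,-417,200,-4
```

```text
t 0.1 pos [223.3 556.4 217.7] yaw 68.1 tilt [-0.04 -0.08] j [ 1.1   0.13  1.49  0.    1.52 -0.09] f [-1.2  0.3  0.4] op 0.999
450,100,250,30 d [-0.3804 -0.3391 -0.0318] w [-0.1  0.  38.1] rows 8.2
400,-417,200,-4 d [-0.5266 -0.8374  0.019 ] w [-0.1  0.1 72.1] rows 8.3
```

apply_moves([
  {"dx":-0.38,"dy":-0.339,"dz":-0.032,"wz":38,"claw":-1},
  {"dx":-0.38,"dy":-0.339,"dz":-0.032,"wz":38,"claw":-1},
  {"dx":-0.38,"dy":-0.339,"dz":-0.032,"wz":38,"claw":-1},
  {"dx":-0.38,"dy":-0.339,"dz":-0.032,"wz":38,"claw":-1},
  {"dx":-0.38,"dy":-0.339,"dz":-0.032,"wz":38,"claw":-1},
  {"dx":-0.38,"dy":-0.339,"dz":-0.032,"wz":38,"claw":-1},
  {"dx":-0.38,"dy":-0.339,"dz":-0.032,"wz":38,"claw":-1},
  {"dx":-0.38,"dy":-0.339,"dz":-0.032,"wz":38,"claw":-1},
  {"dx":-0.527,"dy":-0.837,"dz":0.019,"wz":72,"claw":-1},
  {"dx":-0.527,"dy":-0.837,"dz":0.019,"wz":72,"claw":-1},
])

```text
invalid input at $.steps[0]: expected keys dx, dy, dz, wx, wy, wz, claw
```

```bash
python3 go.py 410,-421,200,-4 410,-421,66,-4
```

```text
t 0.1 pos [223.3 556.4 217.7] yaw 68.1 tilt [-0.04 -0.08] j [ 1.1   0.13  1.49  0.    1.52 -0.09] f [-1.2  0.3  0.4] op 0.999
410,-421,200,-4 d [-0.5374 -0.8374  0.019 ] w [-0.1  0.1 72.1] rows 15.9
410,-421,66,-4 d [-0.5374 -0.8372  0.153 ] w [-0.1  0.1 72.1] rows 2.1
```

apply_moves([
  {"dx":-0.38,"dy":-0.339,"dz":-0.032,"wx":0,"wy":0,"wz":38,"claw":-1},
  {"dx":-0.38,"dy":-0.339,"dz":-0.032,"wx":0,"wy":0,"wz":38,"claw":-1},
  {"dx":-0.38,"dy":-0.339,"dz":-0.032,"wx":0,"wy":0,"wz":38,"claw":-1},
  {"dx":-0.38,"dy":-0.339,"dz":-0.032,"wx":0,"wy":0,"wz":38,"claw":-1},
  {"dx":-0.38,"dy":-0.339,"dz":-0.032,"wx":0,"wy":0,"wz":38,"claw":-1},
  {"dx":-0.38,"dy":-0.339,"dz":-0.032,"wx":0,"wy":0,"wz":38,"claw":-1},
  {"dx":-0.38,"dy":-0.339,"dz":-0.032,"wx":0,"wy":0,"wz":38,"claw":-1},
  {"dx":-0.38,"dy":-0.339,"dz":-0.032,"wx":0,"wy":0,"wz":38,"claw":-1},
  {"dx":-0.537,"dy":-0.837,"dz":0.019,"wx":0,"wy":0,"wz":72,"claw":-1},
  {"dx":-0.537,"dy":-0.837,"dz":0.019,"wx":0,"wy":0,"wz":72,"claw":-1},
])

```text
time_s: 1.35
eef_pos: [0.4367, -0.0163, 0.2377]
ee_rot: [-0.0, 0.654, 0.756, -0.0]
ft_force: [1.0, -1.5, 0.3]
opening: 0.009
grip_force: 0.0
```

```bash
python3 go.py 410,-421,200,-4 410,-421,66,-4
```

```text
t 1.35 pos [436.7 -16.3 237.7] yaw 8.3 tilt [-0.02  0.  ] j [-0.15 -0.33  1.89 -0.    1.59 -0.3 ] f [ 1.  -1.5  0.3] op 0.009
410,-421,200,-4 d [-0.3966 -0.0848  0.0378] w [-0.  -0.  12.3] rows 6.5
410,-421,66,-4 d [-0.3966 -0.0847  0.1718] w [-0.  -0.  12.3] rows 2.1
```

apply_moves([
  {"dx":-0.38,"dy":-0.08,"dz":0.035,"wx":0,"wy":0,"wz":12,"claw":-1},
  {"dx":-0.38,"dy":-0.08,"dz":0.035,"wx":0,"wy":0,"wz":12,"claw":-1},
  {"dx":-0.38,"dy":-0.08,"dz":0.035,"wx":0,"wy":0,"wz":12,"claw":-1},
  {"dx":-0.38,"dy":-0.08,"dz":0.035,"wx":0,"wy":0,"wz":12,"claw":-1},
  {"dx":-0.38,"dy":-0.08,"dz":0.035,"wx":0,"wy":0,"wz":12,"claw":-1},
  {"dx":-0.38,"dy":-0.08,"dz":0.035,"wx":0,"wy":0,"wz":12,"claw":-1},
  {"dx":-0.38,"dy":-0.08,"dz":0.035,"wx":0,"wy":0,"wz":12,"claw":-1},
  {"dx":-0.38,"dy":-0.08,"dz":0.035,"wx":0,"wy":0,"wz":12,"claw":-1},
  {"dx":-0.38,"dy":-0.08,"dz":0.035,"wx":0,"wy":0,"wz":12,"claw":-1},
])

```text
time_s: 2.48
eef_pos: [0.4155, -0.4007, 0.2033]
ee_rot: [-0.0, 0.727, 0.686, 0.0]
ft_force: [-0.4, 0.1, -0.1]
opening: 0.008
grip_force: 0.0
```

```bash
python3 go.py 410,-421,66,-4 494,-427,66,-4 400,-420,66,-4 400,-420,200,-4
```

```text
t 2.475 pos [ 415.5 -400.7  203.3] yaw -3.3 tilt [0.01 0.03] j [-0.86  0.08  1.57  0.    1.49 -0.8 ] f [-0.4  0.1 -0.1] op 0.008
410,-421,66,-4 d [-0.0207 -0.0043  0.1373] w [ 0.  -0.   0.7] rows 2.2
494,-427,66,-4 d [-0.0218  0.0799  0.1373] w [ 0.  -0.   0.7] rows 1.3
400,-420,66,-4 d [-0.0203 -0.0143  0.1373] w [ 0.  -0.   0.7] rows 1.5
400,-420,200,-4 d [-0.0202 -0.0143  0.0033] w [ 0.  -0.   0.7] rows 2.1
```

apply_moves([
  {"dx":-0.021,"dy":-0.004,"dz":0.05,"wx":0,"wy":0,"wz":0.7,"claw":-1},
  {"dx":-0.021,"dy":-0.004,"dz":0.11,"wx":0,"wy":0,"wz":0.7,"claw":-1},
  {"dx":-0.021,"dy":-0.004,"dz":0.137,"wx":0,"wy":0,"wz":0.7,"claw":-1},
  {"dx":-0.021,"dy":0.02,"dz":0.137,"wx":0,"wy":0,"wz":0.7,"claw":-1},
  {"dx":-0.021,"dy":0.04,"dz":0.137,"wx":0,"wy":0,"wz":0.7,"claw":-1},
  {"dx":-0.021,"dy":0.055,"dz":0.137,"wx":0,"wy":0,"wz":0.7,"claw":-1},
  {"dx":-0.022,"dy":0.07,"dz":0.137,"wx":0,"wy":0,"wz":0.7,"claw":-1},
  {"dx":-0.022,"dy":0.08,"dz":0.137,"wx":0,"wy":0,"wz":0.7,"claw":-1},
  {"dx":-0.022,"dy":0.08,"dz":0.137,"wx":0,"wy":0,"wz":0.7,"claw":-1},
])

```text
time_s: 3.6
eef_pos: [0.4944, -0.4282, 0.0663]
ee_rot: [0.0, 0.731, 0.682, 0.0]
ft_force: [0.1, -0.1, -1.1]
opening: 0.005
grip_force: 0.0
```

```bash
python3 go.py 430,-421,66,-4  430,-421,230,-4
```

```text
t 3.6 pos [ 494.4 -428.2   66.3] yaw -4.0 tilt [ 0.02 -0.01] j [-0.79  0.39  1.47  0.    1.28 -0.72] f [ 0.1 -0.1 -1.1] op 0.005
430,-421,66,-4 d [ 0.0027 -0.0648  0.0003] w [0. 0. 0.] rows 1.0
430,-421,230,-4 d [ 0.0027 -0.0647 -0.1637] w [0. 0. 0.] rows 2.6
```

apply_moves([
  {"dx":0.0,"dy":-0.03,"dz":0,"wx":0,"wy":0,"wz":0,"claw":-1},
  {"dx":0.003,"dy":-0.065,"dz":0,"wx":0,"wy":0,"wz":0,"claw":-1},
  {"dx":0.003,"dy":-0.12,"dz":-0.06,"wx":0,"wy":0,"wz":0,"claw":-1},
  {"dx":0.003,"dy":-0.12,"dz":-0.12,"wx":0,"wy":0,"wz":0,"claw":-1},
  {"dx":0.003,"dy":-0.12,"dz":-0.16,"wx":0,"wy":0,"wz":0,"claw":1},
  {"dx":0.003,"dy":-0.12,"dz":-0.16,"wx":0,"wy":0,"wz":0,"claw":1},
])

```text
time_s: 4.35
eef_pos: [0.3754, -0.4197, 0.2328]
ee_rot: [0.005, 0.732, 0.681, -0.001]
ft_force: [-0.3, -0.6, -0.5]
opening: 0.171
grip_force: 0.0
```

```bash
python3 - <<'E'
from h import *
roi=np.zeros((480,640),bool)
im,d,P=cloud('side');Z=P[...,2];r=roi.copy();r[360:460,215:400]=1;save('s1',im)
for b in blobs(P,r&(Z>.065)&(Z<.12),10):print('sball',b)
im,d,P=cloud('top');Z=P[...,2];r=roi.copy();r[240:345,405:475]=1
for b in blobs(P,r&(Z>.065)&(Z<.12),4):print('ball',b)
r=roi.copy();r[200:345,100:475]=1
for b in blobs(P,r&(Z>.105)&(Z<.165),50):print(b)
E
python3 go.py
```

```text
sball ([229.0, 376.0], np.int32(194), [309, -381], [20, 25], 'ax', np.float64(178.4), 'mean', [310.0, -383.0, 81.0], 'zmax', 91)
sball ([359.0, 379.0], np.int32(194), [522, -431], [23, 23], 'ax', np.float64(159.0), 'mean', [521.0, -434.0, 82.0], 'zmax', 91)
ball ([447.0, 257.0], np.int32(71), [522, -428], [23, 24], 'ax', np.float64(44.1), 'mean', [522.0, -427.0, 84.0], 'zmax', 95)
ball ([418.0, 279.0], np.int32(4), [459, -350], [3, 1], 'ax', np.float64(74.0), 'mean', [459.0, -350.0, 78.0], 'zmax', 91)
ball ([428.0, 334.0], np.int32(74), [310, -377], [25, 23], 'ax', np.float64(88.1), 'mean', [310.0, -376.0, 83.0], 'zmax', 90)
([206.0, 269.0], np.int32(445), [467, 222], [122, 25], 'ax', np.float64(14.1), 'mean', [464.0, 221.0, 142.0], 'zmax', 159)
([149.0, 278.0], np.int32(469), [439, 368], [123, 27], 'ax', np.float64(2.4), 'mean', [438.0, 367.0, 142.0], 'zmax', 160)
([408.0, 271.0], np.int32(201), [477, -308], [97, 14], 'ax', np.float64(68.9), 'mean', [477.0, -307.0, 138.0], 'zmax', 145)
([268.0, 288.0], np.int32(430), [420, 59], [24, 123], 'ax', np.float64(168.4), 'mean', [419.0, 58.0, 142.0], 'zmax', 159)
([366.0, 279.0], np.int32(193), [451, -198], [14, 96], 'ax', np.float64(115.0), 'mean', [451.0, -198.0, 139.0], 'zmax', 146)
([317.0, 280.0], np.int32(194), [446, -68], [96, 14], 'ax', np.float64(71.3), 'mean', [445.0, -68.0, 138.0], 'zmax', 146)
t 4.45 pos [ 374.1 -417.4  226.7] yaw -4.1 tilt [ 0.06 -0.07] j [-0.93  0.02  1.59  0.    1.53 -0.86] f [-0.8  0.2  0.1] op 0.256
```

apply_moves([
  {"dx":0.0,"dy":0.03,"dz":0.05,"wx":0,"wy":0,"wz":0,"claw":-1},
  {"dx":0.0,"dy":0.05,"dz":0.11,"wx":0,"wy":0,"wz":0,"claw":-1},
  {"dx":0.0,"dy":0.065,"dz":0.16,"wx":0,"wy":0,"wz":0,"claw":-1},
  {"dx":0.0,"dy":0.09,"dz":0.16,"wx":0,"wy":0,"wz":0,"claw":-1},
  {"dx":0.0,"dy":0.115,"dz":0.16,"wx":0,"wy":0,"wz":0,"claw":-1},
  {"dx":0.0,"dy":0.12,"dz":0.16,"wx":0,"wy":0,"wz":0,"claw":-1},
  {"dx":0.0,"dy":0.124,"dz":0.16,"wx":0,"wy":0,"wz":0,"claw":-1},
  {"dx":0.0,"dy":0.126,"dz":0.16,"wx":0,"wy":0,"wz":0,"claw":-1},
  {"dx":0.0,"dy":0.126,"dz":0.16,"wx":0,"wy":0,"wz":0,"claw":-1},
])

```text
time_s: 5.58
eef_pos: [0.4988, -0.4259, 0.0657]
ee_rot: [-0.001, 0.732, 0.681, -0.0]
ft_force: [-1.7, 1.1, -1.4]
opening: 0.003
grip_force: 1.2
```

```bash
python3 go.py
```

```text
t 5.575 pos [ 498.8 -425.9   65.7] yaw -4.1 tilt [-0.08  0.05] j [-0.78  0.39  1.47 -0.    1.28 -0.71] f [-1.7  1.1 -1.4] op 0.003
```

apply_moves([
  {"dx":0.0,"dy":-0.03,"dz":0,"wx":0,"wy":0,"wz":0,"claw":-1},
  {"dx":0.003,"dy":-0.065,"dz":0,"wx":0,"wy":0,"wz":0,"claw":-1},
  {"dx":0.003,"dy":-0.12,"dz":-0.06,"wx":0,"wy":0,"wz":0,"claw":-1},
  {"dx":0.003,"dy":-0.12,"dz":-0.12,"wx":0,"wy":0,"wz":0,"claw":-1},
  {"dx":0.003,"dy":-0.12,"dz":-0.16,"wx":0,"wy":0,"wz":0,"claw":0.2},
  {"dx":0.003,"dy":-0.12,"dz":-0.16,"wx":0,"wy":0,"wz":0,"claw":0.2},
])

```text
time_s: 6.32
eef_pos: [0.3819, -0.4175, 0.2332]
ee_rot: [0.006, 0.732, 0.681, -0.001]
ft_force: [-0.3, -0.1, -0.2]
opening: 0.175
grip_force: 0.0
```

```bash
python3 - <<'E'
from h import *
roi=np.zeros((480,640),bool)
im,d,P=cloud('side');Z=P[...,2];r=roi.copy();r[360:460,215:400]=1
for b in blobs(P,r&(Z>.065)&(Z<.12),10):print('sball',b)
im,d,P=cloud('top');Z=P[...,2];r=roi.copy();r[240:345,405:475]=1
for b in blobs(P,r&(Z>.065)&(Z<.12),4):print('ball',b)
E
python3 go.py 485,-287,200,-21.3 485,-287,113,-21.3
```

```text
sball ([229.0, 376.0], np.int32(194), [309, -381], [23, 23], 'ax', np.float64(179.1), 'mean', [310.0, -383.0, 81.0], 'zmax', 89)
sball ([361.0, 379.0], np.int32(192), [524, -431], [24, 25], 'ax', np.float64(160.6), 'mean', [524.0, -434.0, 81.0], 'zmax', 89)
ball ([446.0, 256.0], np.int32(72), [526, -428], [23, 24], 'ax', np.float64(45.3), 'mean', [525.0, -427.0, 83.0], 'zmax', 90)
ball ([428.0, 334.0], np.int32(75), [310, -377], [24, 22], 'ax', np.float64(138.8), 'mean', [310.0, -376.0, 83.0], 'zmax', 93)
t 6.425 pos [ 380.4 -415.2  227.1] yaw -4.1 tilt [ 0.09 -0.11] j [-0.92  0.02  1.58  0.    1.53 -0.85] f [-0.2  0.1 -1.6] op 0.258
485,-287,200,-21.3 d [0.1353 0.0951 0.027 ] w [ 0.1  0.1 17.2] rows 2.7
485,-287,113,-21.3 d [0.1355 0.095  0.114 ] w [ 0.1  0.1 17.2] rows 1.4
```

Switch is off. Now pail 3.

apply_moves([
  {"dx":0.135,"dy":0.095,"dz":0.027,"wx":0,"wy":0,"wz":17.2,"claw":0.2},
  {"dx":0.135,"dy":0.095,"dz":0.027,"wx":0,"wy":0,"wz":17.2,"claw":0.2},
  {"dx":0.135,"dy":0.095,"dz":0.027,"wx":0,"wy":0,"wz":17.2,"claw":0.2},
  {"dx":0.135,"dy":0.095,"dz":0.027,"wx":0,"wy":0,"wz":17.2,"claw":0.2},
  {"dx":0.135,"dy":0.095,"dz":0.07,"wx":0,"wy":0,"wz":17.2,"claw":0.2},
  {"dx":0.135,"dy":0.095,"dz":0.114,"wx":0,"wy":0,"wz":17.2,"claw":0.2},
  {"dx":0.135,"dy":0.095,"dz":0.114,"wx":0,"wy":0,"wz":17.2,"claw":0.2},
  {"dx":0.135,"dy":0.095,"dz":0.114,"wx":0,"wy":0,"wz":17.2,"claw":-1},
  {"dx":0.135,"dy":0.095,"dz":0.114,"wx":0,"wy":0,"wz":17.2,"claw":-1},
  {"dx":0.135,"dy":0.095,"dz":0.114,"wx":0,"wy":0,"wz":17.2,"claw":-1},
])

```text
time_s: 7.68
eef_pos: [0.4855, -0.2876, 0.114]
ee_rot: [0.001, 0.825, 0.564, 0.0]
ft_force: [0.3, 0.3, -0.1]
opening: 0.328
grip_force: 0.0
```

```bash
python3 go.py 485,-287,232,-21 470,-345,232,3.5 470,-357,232,3.5 596,-350,232,3.5 596,-350,191,3.5
```

```text
t 7.675 pos [ 485.5 -287.6  114. ] yaw -21.3 tilt [ 0.13 -0.1 ] j [-0.63  0.11  1.71 -0.    1.32 -0.25] f [ 0.3  0.3 -0.1] op 0.328
485,-287,232,-21 d [ 0.0002 -0.0004 -0.118 ] w [ 0.2  0.  -0.3] rows 1.9
470,-345,232,3.5 d [-0.0593  0.0067 -0.1179] w [  0.1   0.1 -24.8] rows 2.3
470,-357,232,3.5 d [-0.0704  0.011  -0.1179] w [  0.1   0.1 -24.8] rows 0.2
596,-350,232,3.5 d [-0.0182  0.1259 -0.1176] w [  0.1   0.1 -24.8] rows 2.0
596,-350,191,3.5 d [-0.0182  0.1258 -0.0766] w [  0.1   0.1 -24.8] rows 0.7
```

apply_moves([
  {"dx":0,"dy":0,"dz":0,"wx":0,"wy":0,"wz":0,"claw":-1},
  {"dx":0,"dy":0,"dz":0,"wx":0,"wy":0,"wz":0,"claw":-1},
  {"dx":0,"dy":0,"dz":0,"wx":0,"wy":0,"wz":0,"claw":-1},
  {"dx":0,"dy":0,"dz":0,"wx":0,"wy":0,"wz":0,"claw":-1},
  {"dx":0,"dy":0,"dz":-0.02,"wx":0,"wy":0,"wz":0,"claw":-1},
  {"dx":0,"dy":0,"dz":-0.05,"wx":0,"wy":0,"wz":0,"claw":-1},
  {"dx":0,"dy":0,"dz":-0.08,"wx":0,"wy":0,"wz":0,"claw":-1},
  {"dx":0,"dy":0,"dz":-0.105,"wx":0,"wy":0,"wz":0,"claw":-1},
  {"dx":0,"dy":0,"dz":-0.118,"wx":0,"wy":0,"wz":0,"claw":-1},
  {"dx":0,"dy":0,"dz":-0.118,"wx":0,"wy":0,"wz":0,"claw":-1},
])

```text
time_s: 8.93
eef_pos: [0.485, -0.287, 0.2313]
ee_rot: [0.001, 0.825, 0.565, 0.0]
ft_force: [-0.1, 0.1, -2.4]
opening: 0.145
grip_force: 30.0
```

```bash
python3 - <<'E'
from h import *
im,d,P=cloud('side');save('s2',im)
E
python3 go.py 470,-357,232,3.5 596,-350,232,3.5 596,-350,191,3.5
```

```text
t 8.975 pos [ 484.5 -286.7  229.9] yaw -21.3 tilt [-0.01  0.01] j [-0.63  0.03  1.58 -0.    1.54 -0.25] f [ 0.6  0.5 -3.3] op 0.149
470,-357,232,3.5 d [-0.0708  0.012  -0.0021] w [ -0.   -0.  -24.8] rows 2.3
596,-350,232,3.5 d [-0.0186  0.1269 -0.0021] w [ -0.   -0.  -24.8] rows 2.0
596,-350,191,3.5 d [-0.0186  0.1269  0.0389] w [ -0.   -0.  -24.8] rows 0.7
```

View pics/s2.png

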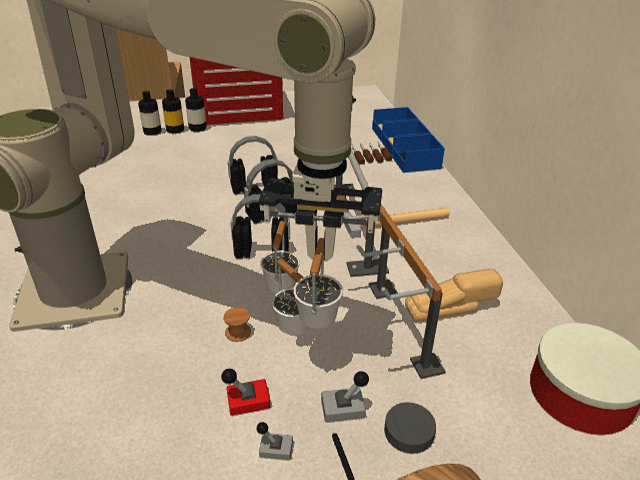

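The pail hangs upright in the gripper at about (318,295), and the lever at (360,379) leans to off. Now carry the pail over hook 3.

apply_moves([
  {"dx":-0.071,"dy":0.012,"dz":-0.002,"wx":0,"wy":0,"wz":-24.8,"claw":-1},
  {"dx":-0.071,"dy":0.012,"dz":-0.002,"wx":0,"wy":0,"wz":-24.8,"claw":-1},
  {"dx":-0.071,"dy":0.012,"dz":-0.002,"wx":0,"wy":0,"wz":-24.8,"claw":-1},
  {"dx":-0.071,"dy":0.012,"dz":-0.002,"wx":0,"wy":0,"wz":-24.8,"claw":-1},
  {"dx":-0.05,"dy":0.06,"dz":-0.002,"wx":0,"wy":0,"wz":-24.8,"claw":-1},
  {"dx":-0.032,"dy":0.1,"dz":-0.002,"wx":0,"wy":0,"wz":-24.8,"claw":-1},
  {"dx":-0.019,"dy":0.127,"dz":-0.002,"wx":0,"wy":0,"wz":-24.8,"claw":-1},
  {"dx":-0.019,"dy":0.127,"dz":-0.002,"wx":0,"wy":0,"wz":-24.8,"claw":-1},
  {"dx":-0.019,"dy":0.127,"dz":-0.002,"wx":0,"wy":0,"wz":-24.8,"claw":-1},
])

```text
time_s: 10.1
eef_pos: [0.5955, -0.3501, 0.2312]
ee_rot: [-0.001, 0.685, 0.728, -0.0]
ft_force: [-0.4, -0.2, -1.7]
opening: 0.15
grip_force: 30.0
```

```bash
python3 - <<'E'
from h import *
im,d,P=cloud('side');c=im[190:390,250:500];save('s3',cv2.resize(c,(750,600)))
E
python3 go.py 596,-350,232,3.5 596,-350,191,3.5
```

```text
t 10.15 pos [ 595.3 -350.4  231.6] yaw 3.5 tilt [-0.07  0.02] j [-0.61  0.37  1.18 -0.    1.59 -0.67] f [ 0.2 -0.5 -2.8] op 0.15
596,-350,232,3.5 d [ 0.0004  0.0008 -0.0004] w [-0.1 -0.  -0. ] rows 0.0
596,-350,191,3.5 d [0.0003 0.0008 0.0406] w [-0.1 -0.  -0. ] rows 0.7
```

View pics/s3.png

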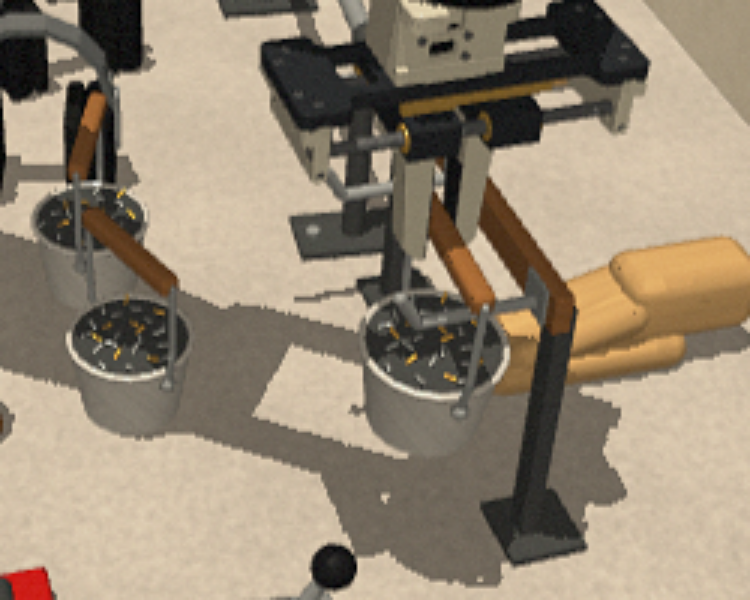

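The hook wire passes through the bail at about (420,310) in the crop, below the grip bar. Lower and release.

apply_moves([
  {"dx":0,"dy":0,"dz":0.02,"wx":0,"wy":0,"wz":0,"claw":-1},
  {"dx":0,"dy":0,"dz":0.035,"wx":0,"wy":0,"wz":0,"claw":-1},
  {"dx":0,"dy":0,"dz":0.041,"wx":0,"wy":0,"wz":0,"claw":-1},
  {"dx":0,"dy":0,"dz":0.041,"wx":0,"wy":0,"wz":0,"claw":-1},
  {"dx":0,"dy":0,"dz":0.041,"wx":0,"wy":0,"wz":0,"claw":-0.2},
  {"dx":0,"dy":0,"dz":0.041,"wx":0,"wy":0,"wz":0,"claw":-0.2},
  {"dx":0,"dy":0,"dz":0.041,"wx":0,"wy":0,"wz":0,"claw":-0.2},
  {"dx":0,"dy":0,"dz":0.041,"wx":0,"wy":0,"wz":0,"claw":-0.2},
  {"dx":0,"dy":0,"dz":0.0,"wx":0,"wy":0,"wz":0,"claw":-0.2},
  {"dx":0,"dy":0,"dz":-0.05,"wx":0,"wy":0,"wz":0,"claw":-0.2},
])

```text
time_s: 11.4
eef_pos: [0.5954, -0.35, 0.2814]
ee_rot: [-0.002, 0.685, 0.729, -0.0]
ft_force: [0.6, -0.5, 0.7]
opening: 0.4
grip_force: 0.0
```

```bash
cat > pail.py <<'E'
from h import *
im,d,P=cloud('side');Z=P[...,2];r=np.zeros(Z.shape,bool);r[180:400,225:450]=1;I=im.astype(int)
for b in blobs(P,r&(Z>.105)&(Z<.235)&(I[...,0]-I[...,2]>40),30):print('side',b)
E
python3 pail.py
python3 go.py 461,-177,200,25.1 459.5,-177,113,25.1
```

```text
side ([279.0, 235.0], np.int32(183), [446, -69], [95, 14], 'ax', np.float64(71.4), 'mean', [445.0, -74.0, 137.0], 'zmax', 142)
side ([415.0, 262.0], np.int32(867), [653, -285], [14, 215], 'ax', np.float64(94.0), 'mean', [652.0, -303.0, 209.0], 'zmax', 218)
side ([293.0, 273.0], np.int32(296), [450, -202], [15, 96], 'ax', np.float64(115.1), 'mean', [451.0, -204.0, 136.0], 'zmax', 141)
side ([398.0, 290.0], np.int32(385), [600, -374], [24, 96], 'ax', np.float64(93.4), 'mean', [594.0, -379.0, 216.0], 'zmax', 221)
t 11.45 pos [ 597.6 -351.5  291.8] yaw 3.5 tilt [ 0.43 -0.29] j [-0.61  0.36  1.09  0.    1.68 -0.67] f [-0.2 -0.4  6.4] op 0.397
461,-177,200,25.1 d [ 0.1831 -0.1262  0.0899] w [  0.3   0.4 -21.6] rows 3.8
459.5,-177,113,25.1 d [ 0.1837 -0.1283  0.1769] w [  0.3   0.4 -21.6] rows 1.4
```

apply_moves([
  {"dx":0.182,"dy":-0.144,"dz":0.03,"wx":0,"wy":0,"wz":-21.6,"claw":0.2},
  {"dx":0.182,"dy":-0.144,"dz":0.05,"wx":0,"wy":0,"wz":-21.6,"claw":0.2},
  {"dx":0.182,"dy":-0.144,"dz":0.082,"wx":0,"wy":0,"wz":-21.6,"claw":0.2},
  {"dx":0.182,"dy":-0.144,"dz":0.082,"wx":0,"wy":0,"wz":-21.6,"claw":0.2},
  {"dx":0.182,"dy":-0.144,"dz":0.082,"wx":0,"wy":0,"wz":-21.6,"claw":0.2},
  {"dx":0.182,"dy":-0.144,"dz":0.082,"wx":0,"wy":0,"wz":-21.6,"claw":0.2},
  {"dx":0.182,"dy":-0.144,"dz":0.082,"wx":0,"wy":0,"wz":-21.6,"claw":0.2},
])

```text
time_s: 12.32
eef_pos: [0.4432, -0.1792, 0.2025]
ee_rot: [0.002, 0.537, 0.844, 0.0]
ft_force: [0.3, 0.1, 0.6]
opening: 0.599
grip_force: 0.0
```

```bash
python3 pail.py;python3 go.py 440.4,-177.4,113,25.1 440,-177,232,25.1
```

```text
side ([409.0, 253.0], np.int32(1132), [651, -252], [15, 282], 'ax', np.float64(93.9), 'mean', [650.0, -273.0, 209.0], 'zmax', 219)
side ([279.0, 234.0], np.int32(163), [434, -113], [183, 19], 'ax', np.float64(74.5), 'mean', [446.0, -73.0, 139.0], 'zmax', 226)
side ([293.0, 273.0], np.int32(300), [450, -201], [16, 93], 'ax', np.float64(115.3), 'mean', [451.0, -204.0, 136.0], 'zmax', 142)
side ([398.0, 290.0], np.int32(390), [601, -374], [25, 95], 'ax', np.float64(93.3), 'mean', [594.0, -378.0, 216.0], 'zmax', 221)
t 12.375 pos [ 443.  -179.2  202.3] yaw 25.1 tilt [ 0.19 -0.11] j [-0.49 -0.2   1.84 -0.    1.5  -0.93] f [-0.9  0.7 -0.6] op 0.603
440.4,-177.4,113,25.1 d [ 0.003  -0.0018  0.0893] w [0.1 0.2 0. ] rows 1.4
440,-177,232,25.1 d [ 0.0032 -0.0018 -0.0297] w [0.1 0.2 0. ] rows 1.9
```

apply_moves([
  {"dx":0.002,"dy":-0.002,"dz":0.045,"wx":0,"wy":0,"wz":0,"claw":0.2},
  {"dx":0.002,"dy":-0.002,"dz":0.089,"wx":0,"wy":0,"wz":0,"claw":0.1},
  {"dx":0.002,"dy":-0.002,"dz":0.089,"wx":0,"wy":0,"wz":0,"claw":-1},
  {"dx":0.002,"dy":-0.002,"dz":0.089,"wx":0,"wy":0,"wz":0,"claw":-1},
  {"dx":0.002,"dy":-0.002,"dz":0.089,"wx":0,"wy":0,"wz":0,"claw":-1},
  {"dx":0.002,"dy":-0.002,"dz":0.089,"wx":0,"wy":0,"wz":0,"claw":-1},
  {"dx":0.002,"dy":-0.002,"dz":0.089,"wx":0,"wy":0,"wz":0,"claw":-1},
  {"dx":0.002,"dy":-0.002,"dz":0.089,"wx":0,"wy":0,"wz":0,"claw":-1},
  {"dx":0.002,"dy":-0.002,"dz":0.089,"wx":0,"wy":0,"wz":0,"claw":-1},
])

```text
time_s: 13.5
eef_pos: [0.4398, -0.1771, 0.1127]
ee_rot: [0.001, 0.536, 0.844, 0.0]
ft_force: [1.3, 1.7, 6.5]
opening: 0.143
grip_force: 30.0
```

```bash
python3 go.py 440,-177,232,25.1 455,-238,232,3.7 589.5,-230,232,3.7 589.5,-230,191,3.7
```

```text
t 13.5 pos [ 439.8 -177.1  112.7] yaw 25.2 tilt [ 0.17 -0.06] j [-0.49 -0.14  1.96  0.    1.32 -0.93] f [1.3 1.7 6.5] op 0.143
440,-177,232,25.1 d [-0.0003  0.0005 -0.1193] w [0.1 0.1 0.1] rows 1.9
455,-238,232,3.7 d [-0.0619 -0.0118 -0.1192] w [ 0.1  0.1 21.5] rows 2.0
589.5,-230,232,3.7 d [-0.1118  0.1133 -0.1188] w [ 0.1  0.1 21.5] rows 2.2
589.5,-230,191,3.7 d [-0.1117  0.1132 -0.0778] w [ 0.1  0.1 21.5] rows 0.7
```

apply_moves([
  {"dx":0,"dy":0,"dz":-0.02,"wx":0,"wy":0,"wz":0,"claw":-1},
  {"dx":0,"dy":0,"dz":-0.06,"wx":0,"wy":0,"wz":0,"claw":-1},
  {"dx":0,"dy":0,"dz":-0.1,"wx":0,"wy":0,"wz":0,"claw":-1},
  {"dx":-0.03,"dy":-0.006,"dz":-0.119,"wx":0,"wy":0,"wz":10,"claw":-1},
  {"dx":-0.062,"dy":-0.012,"dz":-0.119,"wx":0,"wy":0,"wz":20,"claw":-1},
  {"dx":-0.07,"dy":0.01,"dz":-0.119,"wx":0,"wy":0,"wz":21.5,"claw":-1},
  {"dx":-0.09,"dy":0.06,"dz":-0.119,"wx":0,"wy":0,"wz":21.5,"claw":-1},
  {"dx":-0.104,"dy":0.095,"dz":-0.119,"wx":0,"wy":0,"wz":21.5,"claw":-1},
  {"dx":-0.112,"dy":0.113,"dz":-0.119,"wx":0,"wy":0,"wz":21.5,"claw":-1},
  {"dx":-0.112,"dy":0.113,"dz":-0.119,"wx":0,"wy":0,"wz":21.5,"claw":-1},
])

```text
time_s: 14.75
eef_pos: [0.5886, -0.2296, 0.2289]
ee_rot: [-0.001, 0.684, 0.73, -0.0]
ft_force: [-0.2, 0.3, -3.3]
opening: 0.145
grip_force: 30.0
```

```bash
python3 go.py 589.2,-230.5,232,3.7; python3 - <<'E'
from h import *
im,d,P=cloud('side');c=im[190:390,250:500];save('s4',cv2.resize(c,(500,400)))
E
```

```text
t 14.75 pos [ 588.6 -229.6  228.9] yaw 3.7 tilt [-0.11  0.05] j [-0.45  0.21  1.38 -0.    1.55 -0.52] f [-0.2  0.3 -3.3] op 0.145
589.2,-230.5,232,3.7 d [-0.0009  0.0005 -0.0031] w [-0.1 -0.1 -0. ] rows 0.1
```

View pics/s4.png

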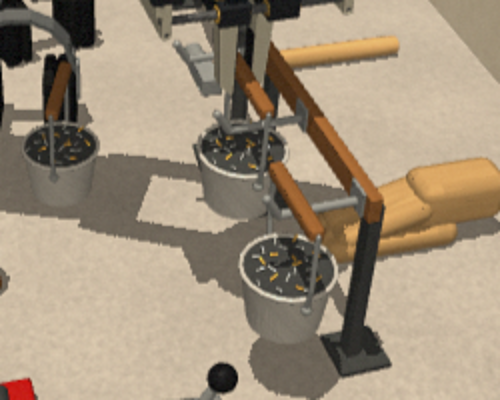

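Pail 3 hangs on its hook at about (290,285) in the crop. Pail 2's bail is over the middle hook at (250,120).

apply_moves([
  {"dx":0,"dy":0,"dz":0.02,"wx":0,"wy":0,"wz":0,"claw":-1},
  {"dx":0,"dy":0,"dz":0.035,"wx":0,"wy":0,"wz":0,"claw":-1},
  {"dx":0,"dy":0,"dz":0.04,"wx":0,"wy":0,"wz":0,"claw":-1},
  {"dx":0,"dy":0,"dz":0.04,"wx":0,"wy":0,"wz":0,"claw":-1},
  {"dx":0,"dy":0,"dz":0.04,"wx":0,"wy":0,"wz":0,"claw":-0.2},
  {"dx":0,"dy":0,"dz":0.04,"wx":0,"wy":0,"wz":0,"claw":-0.2},
  {"dx":0,"dy":0,"dz":0.04,"wx":0,"wy":0,"wz":0,"claw":-0.2},
  {"dx":0,"dy":0,"dz":0.02,"wx":0,"wy":0,"wz":0,"claw":-0.2},
  {"dx":0,"dy":0,"dz":-0.02,"wx":0,"wy":0,"wz":0,"claw":-0.2},
  {"dx":0,"dy":0,"dz":-0.04,"wx":0,"wy":0,"wz":0,"claw":-0.2},
])

```text
time_s: 16.05
eef_pos: [0.5895, -0.2307, 0.2745]
ee_rot: [0.002, 0.684, 0.729, 0.001]
ft_force: [0.7, -1.2, 0.0]
opening: 0.401
grip_force: 0.0
```

```bash
python3 pail.py;python3 go.py 454,-46,200,-18.8
```

```text
side ([410.0, 255.0], np.int32(1064), [652, -266], [15, 255], 'ax', np.float64(94.1), 'mean', [650.0, -281.0, 209.0], 'zmax', 219)
side ([279.0, 235.0], np.int32(180), [446, -69], [95, 13], 'ax', np.float64(71.6), 'mean', [445.0, -74.0, 137.0], 'zmax', 142)
side ([372.0, 249.0], np.int32(291), [592, -255], [23, 95], 'ax', np.float64(93.8), 'mean', [587.0, -261.0, 216.0], 'zmax', 220)
side ([398.0, 290.0], np.int32(391), [600, -331], [179, 28], 'ax', np.float64(90.9), 'mean', [595.0, -376.0, 215.0], 'zmax', 221)
t 16.1 pos [ 590.1 -231.   276.8] yaw 3.6 tilt [ 0.4 -0.2] j [-0.45  0.2   1.31 -0.    1.63 -0.52] f [-0.7 -0.7  2.6] op 0.399
454,-46,200,-18.8 d [ 0.1935 -0.1246  0.0752] w [ 0.4  0.1 22.4] rows 3.9
```

apply_moves([
  {"dx":0.194,"dy":-0.124,"dz":0.02,"wx":0,"wy":0,"wz":22.3,"claw":0.1},
  {"dx":0.194,"dy":-0.124,"dz":0.03,"wx":0,"wy":0,"wz":22.3,"claw":0.1},
  {"dx":0.194,"dy":-0.124,"dz":0.07,"wx":0,"wy":0,"wz":22.3,"claw":0.1},
  {"dx":0.194,"dy":-0.124,"dz":0.07,"wx":0,"wy":0,"wz":22.3,"claw":0.1},
  {"dx":0.194,"dy":-0.124,"dz":0.07,"wx":0,"wy":0,"wz":22.3,"claw":0.1},
  {"dx":0.194,"dy":-0.124,"dz":0.07,"wx":0,"wy":0,"wz":22.3,"claw":0.1},
  {"dx":0.194,"dy":-0.124,"dz":0.07,"wx":0,"wy":0,"wz":22.3,"claw":0.1},
])

```text
time_s: 16.98
eef_pos: [0.4538, -0.0454, 0.2017]
ee_rot: [0.001, 0.813, 0.583, 0.001]
ft_force: [0.2, -0.2, 0.1]
opening: 0.552
grip_force: 0.0
```

```bash
python3 go.py 454,-45.3,113,-18.6
```

```text
t 16.975 pos [453.8 -45.4 201.7] yaw -18.7 tilt [ 0.14 -0.04] j [-0.21 -0.26  1.9  -0.    1.51  0.11] f [ 0.2 -0.2  0.1] op 0.552
454,-45.3,113,-18.6 d [ 0.0002 -0.0001  0.0887] w [ 0.2 -0.  -0.1] rows 1.4
```

apply_moves([
  {"dx":0,"dy":0,"dz":0.045,"wx":0,"wy":0,"wz":0,"claw":0.1},
  {"dx":0,"dy":0,"dz":0.089,"wx":0,"wy":0,"wz":0,"claw":0.1},
  {"dx":0,"dy":0,"dz":0.089,"wx":0,"wy":0,"wz":0,"claw":-1},
  {"dx":0,"dy":0,"dz":0.089,"wx":0,"wy":0,"wz":0,"claw":-1},
  {"dx":0,"dy":0,"dz":0.089,"wx":0,"wy":0,"wz":0,"claw":-1},
  {"dx":0,"dy":0,"dz":0.089,"wx":0,"wy":0,"wz":0,"claw":-1},
  {"dx":0,"dy":0,"dz":0.089,"wx":0,"wy":0,"wz":0,"claw":-1},
  {"dx":0,"dy":0,"dz":0.089,"wx":0,"wy":0,"wz":0,"claw":-1},
  {"dx":0,"dy":0,"dz":0.089,"wx":0,"wy":0,"wz":0,"claw":-1},
])

```text
time_s: 18.1
eef_pos: [0.4536, -0.0446, 0.1127]
ee_rot: [0.001, 0.812, 0.583, 0.001]
ft_force: [2.0, 0.2, 6.8]
opening: 0.153
grip_force: 30.0
```

```bash
python3 go.py 454,-45,232,-18.6 450,-118,232,3.7 581.5,-110.8,232,3.7
```

```text
t 18.1 pos [453.6 -44.6 112.7] yaw -18.7 tilt [ 0.18 -0.04] j [-0.21 -0.2   2.    0.    1.33  0.11] f [2.  0.2 6.8] op 0.153
454,-45,232,-18.6 d [-0.0002  0.0009 -0.1193] w [ 0.2 -0.  -0.1] rows 1.9
450,-118,232,3.7 d [-0.0706  0.0204 -0.1193] w [  0.2   0.  -22.4] rows 2.1
581.5,-110.8,232,3.7 d [-0.0217  0.1427 -0.1189] w [  0.2   0.  -22.4] rows 2.1
```

apply_moves([
  {"dx":0,"dy":0,"dz":-0.02,"wx":0,"wy":0,"wz":0,"claw":-1},
  {"dx":0,"dy":0,"dz":-0.06,"wx":0,"wy":0,"wz":0,"claw":-1},
  {"dx":0,"dy":0,"dz":-0.1,"wx":0,"wy":0,"wz":0,"claw":-1},
  {"dx":-0.035,"dy":0.01,"dz":-0.119,"wx":0,"wy":0,"wz":-10,"claw":-1},
  {"dx":-0.071,"dy":0.02,"dz":-0.119,"wx":0,"wy":0,"wz":-20,"claw":-1},
  {"dx":-0.06,"dy":0.05,"dz":-0.119,"wx":0,"wy":0,"wz":-22.4,"claw":-1},
  {"dx":-0.04,"dy":0.1,"dz":-0.119,"wx":0,"wy":0,"wz":-22.4,"claw":-1},
  {"dx":-0.028,"dy":0.13,"dz":-0.119,"wx":0,"wy":0,"wz":-22.4,"claw":-1},
  {"dx":-0.022,"dy":0.143,"dz":-0.119,"wx":0,"wy":0,"wz":-22.4,"claw":-1},
  {"dx":-0.022,"dy":0.143,"dz":-0.119,"wx":0,"wy":0,"wz":-22.4,"claw":-1},
])

```text
time_s: 19.35
eef_pos: [0.5807, -0.1107, 0.2291]
ee_rot: [-0.001, 0.683, 0.73, -0.0]
ft_force: [0.3, 0.7, -2.2]
opening: 0.153
grip_force: 30.0
```

```bash
python3 pail.py; python3 go.py 581.5,-110.8,232,3.7
```

```text
side ([409.0, 253.0], np.int32(1127), [650, -252], [15, 281], 'ax', np.float64(93.9), 'mean', [650.0, -273.0, 209.0], 'zmax', 219)
side ([372.0, 249.0], np.int32(309), [591, -225], [159, 25], 'ax', np.float64(90.1), 'mean', [587.0, -258.0, 215.0], 'zmax', 220)
side ([398.0, 290.0], np.int32(395), [601, -331], [181, 28], 'ax', np.float64(91.4), 'mean', [594.0, -377.0, 215.0], 'zmax', 221)
t 19.4 pos [ 580.2 -110.8  229.3] yaw 3.8 tilt [-0.11  0.03] j [-0.28  0.1   1.5  -0.    1.54 -0.34] f [-0.5  0.4 -1.7] op 0.146
581.5,-110.8,232,3.7 d [-0.0001  0.0013 -0.0027] w [-0.1 -0.   0.1] rows 0.0
```

apply_moves([
  {"dx":0,"dy":0,"dz":0.02,"wx":0,"wy":0,"wz":0,"claw":-1},
  {"dx":0,"dy":0,"dz":0.035,"wx":0,"wy":0,"wz":0,"claw":-1},
  {"dx":0,"dy":0,"dz":0.04,"wx":0,"wy":0,"wz":0,"claw":-1},
  {"dx":0,"dy":0,"dz":0.04,"wx":0,"wy":0,"wz":0,"claw":-1},
  {"dx":0,"dy":0,"dz":0.04,"wx":0,"wy":0,"wz":0,"claw":-0.2},
  {"dx":0,"dy":0,"dz":0.04,"wx":0,"wy":0,"wz":0,"claw":-0.2},
  {"dx":0,"dy":0,"dz":0.04,"wx":0,"wy":0,"wz":0,"claw":-0.2},
  {"dx":0,"dy":0,"dz":0.02,"wx":0,"wy":0,"wz":0,"claw":-0.2},
  {"dx":0,"dy":0,"dz":-0.02,"wx":0,"wy":0,"wz":0,"claw":-0.2},
  {"dx":0,"dy":0,"dz":-0.06,"wx":0,"wy":0,"wz":0,"claw":0},
])

```text
time_s: 20.65
eef_pos: [0.5808, -0.111, 0.2928]
ee_rot: [0.0, 0.684, 0.73, 0.0]
ft_force: [1.3, -0.6, 0.1]
opening: 0.464
grip_force: 0.0
```

```bash
python3 pail.py; cat > ears.py <<'E'
from h import *
for n in('side','top'):
    im,d,P=cloud(n);Z=P[...,2];r=(P[...,0]>.3)&(P[...,0]<.58)&(P[...,1]>-.02)&(P[...,1]<.5)
    for b in blobs(P,r&(Z>.105)&(Z<.165),50):print(n,b)
E
python3 ears.py; python3 go.py
```

```text
side ([351.0, 214.0], np.int32(221), [585, -136], [25, 93], 'ax', np.float64(94.2), 'mean', [579.0, -142.0, 216.0], 'zmax', 221)
side ([409.0, 253.0], np.int32(1128), [651, -252], [14, 283], 'ax', np.float64(93.9), 'mean', [650.0, -273.0, 209.0], 'zmax', 218)
side ([372.0, 249.0], np.int32(305), [603, -179], [248, 34], 'ax', np.float64(88.5), 'mean', [587.0, -258.0, 214.0], 'zmax', 220)
side ([398.0, 290.0], np.int32(395), [601, -331], [180, 29], 'ax', np.float64(90.8), 'mean', [595.0, -376.0, 215.0], 'zmax', 221)
side ([249.0, 144.0], np.int32(285), [439, 366], [124, 37], 'ax', np.float64(0.3), 'mean', [434.0, 363.0, 138.0], 'zmax', 156)
side ([262.0, 176.0], np.int32(368), [455, 190], [122, 33], 'ax', np.float64(14.1), 'mean', [445.0, 183.0, 137.0], 'zmax', 156)
side ([260.0, 203.0], np.int32(448), [420, 59], [33, 122], 'ax', np.float64(169.1), 'mean', [423.0, 54.0, 139.0], 'zmax', 155)
top ([219.0, 274.0], np.int32(438), [456, 190], [126, 25], 'ax', np.float64(15.8), 'mean', [453.0, 188.0, 142.0], 'zmax', 158)
top ([149.0, 278.0], np.int32(466), [439, 368], [123, 26], 'ax', np.float64(2.4), 'mean', [437.0, 367.0, 142.0], 'zmax', 159)
top ([268.0, 288.0], np.int32(434), [420, 58], [24, 125], 'ax', np.float64(168.5), 'mean', [420.0, 58.0, 142.0], 'zmax', 159)
t 20.8 pos [ 582.5 -111.5  295.2] yaw 3.7 tilt [ 0.41 -0.12] j [-0.28  0.09  1.4  -0.    1.65 -0.34] f [0.5 0.5 0.5] op 0.499
```

```bash
python3 go.py 393,64,220,78.7
```

```text
t 20.8 pos [ 582.5 -111.5  295.2] yaw 3.7 tilt [ 0.41 -0.12] j [-0.28  0.09  1.4  -0.    1.65 -0.34] f [0.5 0.5 0.5] op 0.499
393,64,220,78.7 d [ 0.1877 -0.1782  0.0735] w [  0.3   0.4 -75. ] rows 7.0
```

apply_moves([
  {"dx":0.187,"dy":-0.177,"dz":0.02,"wx":0,"wy":0,"wz":-75,"claw":0.2},
  {"dx":0.187,"dy":-0.177,"dz":0.03,"wx":0,"wy":0,"wz":-75,"claw":0.2},
  {"dx":0.187,"dy":-0.177,"dz":0.07,"wx":0,"wy":0,"wz":-75,"claw":0.2},
  {"dx":0.187,"dy":-0.177,"dz":0.07,"wx":0,"wy":0,"wz":-75,"claw":0.2},
  {"dx":0.187,"dy":-0.177,"dz":0.07,"wx":0,"wy":0,"wz":-75,"claw":0.2},
  {"dx":0.187,"dy":-0.177,"dz":0.07,"wx":0,"wy":0,"wz":-75,"claw":0.2},
  {"dx":0.187,"dy":-0.177,"dz":0.07,"wx":0,"wy":0,"wz":-75,"claw":0.2},
  {"dx":0.187,"dy":-0.177,"dz":0.07,"wx":0,"wy":0,"wz":-75,"claw":0.2},
  {"dx":0.187,"dy":-0.177,"dz":0.07,"wx":0,"wy":0,"wz":-75,"claw":0.2},
])

```text
time_s: 21.92
eef_pos: [0.3918, 0.064, 0.22]
ee_rot: [-0.0, 0.1, 0.995, -0.0]
ft_force: [0.4, -0.3, 0.6]
opening: 0.598
grip_force: 0.0
```

```bash
python3 go.py 393,63.8,126,78.7
```

```text
t 21.925 pos [391.8  64.  220. ] yaw 78.5 tilt [-0.02  0.  ] j [ 0.03 -0.45  2.01  0.    1.59 -1.34] f [ 0.4 -0.3  0.6] op 0.598
393,63.8,126,78.7 d [-0.0013  0.0001  0.094 ] w [-0.  -0.  -0.2] rows 1.5
```

apply_moves([
  {"dx":-0.001,"dy":0,"dz":0.05,"wx":0,"wy":0,"wz":0,"claw":0.2},
  {"dx":-0.001,"dy":0,"dz":0.094,"wx":0,"wy":0,"wz":0,"claw":0.2},
  {"dx":-0.001,"dy":0,"dz":0.094,"wx":0,"wy":0,"wz":0,"claw":-1},
  {"dx":-0.001,"dy":0,"dz":0.094,"wx":0,"wy":0,"wz":0,"claw":-1},
  {"dx":-0.001,"dy":0,"dz":0.094,"wx":0,"wy":0,"wz":0,"claw":-1},
  {"dx":-0.001,"dy":0,"dz":0.094,"wx":0,"wy":0,"wz":0,"claw":-1},
  {"dx":-0.001,"dy":0,"dz":0.094,"wx":0,"wy":0,"wz":0,"claw":-1},
  {"dx":-0.001,"dy":0,"dz":0.094,"wx":0,"wy":0,"wz":0,"claw":-1},
  {"dx":-0.001,"dy":0,"dz":0.06,"wx":0,"wy":0,"wz":0,"claw":-1},
  {"dx":-0.001,"dy":0,"dz":0.02,"wx":0,"wy":0,"wz":0,"claw":-1},
])

```text
time_s: 23.18
eef_pos: [0.3919, 0.0638, 0.2003]
ee_rot: [-0.001, 0.098, 0.995, -0.0]
ft_force: [0.0, -0.3, -1.6]
opening: 0.251
grip_force: 30.0
```

```bash
python3 - <<'E'
from h import *
im,d,P=cloud('side');save('s5',cv2.resize(im[120:320,180:430],(500,400)))
E
python3 go.py 430,40,345,86.7 626,15.5,345,86.7
```

```text
t 23.225 pos [394.8  63.9 206.9] yaw 78.7 tilt [0.36 0.01] j [ 0.03 -0.44  2.02 -0.    1.55 -1.34] f [ 2.1 -0.1  2.9] op 0.254
430,40,345,86.7 d [-0.04   -0.0164 -0.1379] w [ 0.1  0.4 -8. ] rows 2.3
626,15.5,345,86.7 d [-0.237  -0.0021 -0.1367] w [ 0.1  0.4 -8. ] rows 3.2
```

View pics/s5.png

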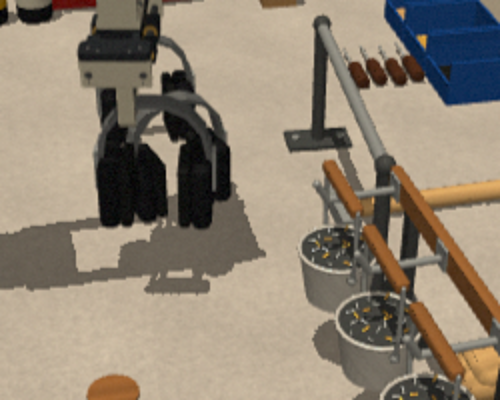

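Ears C is held level at about (160,165) in the crop, and all three pails hang on their hooks. Raise it and go over the rail.

apply_moves([
  {"dx":0,"dy":0,"dz":-0.05,"wx":0,"wy":0,"wz":0,"claw":-1},
  {"dx":-0.01,"dy":0,"dz":-0.1,"wx":0,"wy":0,"wz":0,"claw":-1},
  {"dx":-0.03,"dy":0,"dz":-0.14,"wx":0,"wy":0,"wz":-4,"claw":-1},
  {"dx":-0.08,"dy":0,"dz":-0.145,"wx":0,"wy":0,"wz":-8,"claw":-1},
  {"dx":-0.13,"dy":0,"dz":-0.145,"wx":0,"wy":0,"wz":-8,"claw":-1},
  {"dx":-0.18,"dy":0,"dz":-0.145,"wx":0,"wy":0,"wz":-8,"claw":-1},
  {"dx":-0.22,"dy":-0.001,"dz":-0.145,"wx":0,"wy":0,"wz":-8,"claw":-1},
  {"dx":-0.238,"dy":-0.001,"dz":-0.145,"wx":0,"wy":0,"wz":-8,"claw":-1},
  {"dx":-0.238,"dy":-0.001,"dz":-0.145,"wx":0,"wy":0,"wz":-8,"claw":-1},
])

```text
time_s: 24.35
eef_pos: [0.6266, 0.016, 0.3437]
ee_rot: [-0.001, 0.029, 1.0, -0.0]
ft_force: [-1.1, -0.0, -2.1]
opening: 0.25
grip_force: 30.0
```

```bash
python3 - <<'E'
from h import *
im,d,P=cloud('side');save('s6',cv2.resize(im[60:310,240:490],(500,500)))
Z=P[...,2];I=im.astype(int)
r=(P[...,0]>.56)&(P[...,0]<.76)&(P[...,1]>-.03)&(P[...,1]<.06)&(Z>.2)&(Z<.4)
q=P[r];
print(len(q))
for z in np.arange(.2,.4,.02):
    k=q[(q[:,2]>z)&(q[:,2]<z+.02)]
    if len(k)>5: print(round(z,2),(np.percentile(k[:,0],[2,98])*1000).round(),(np.percentile(k[:,1],[2,50,98])*1000).round(),len(k))
E
python3 go.py 626,15.5,162,86.7
```

```text
2691
0.2 [591. 707.] [-22. -17.  22.] 23
0.22 [585. 707.] [-24. -15.  37.] 348
0.24 [584. 707.] [-23. -15.  35.] 379
0.26 [582. 708.] [-24. -15.  31.] 407
0.28 [583. 714.] [-22.  -3.  39.] 692
0.3 [583. 718.] [-5.  9. 30.] 127
0.32 [589. 709.] [-4.  7. 27.] 111
0.34 [600. 695.] [-13.   4.  30.] 221
0.36 [615. 677.] [-14.   2.  38.] 261
0.38 [615. 632.] [-16. -12.  36.] 122
t 24.4 pos [625.9  16.3 344.3] yaw 86.7 tilt [-0.11  0.01] j [-0.06  0.19  1.2   0.    1.76 -1.57] f [ 0.7  0.1 -2.4] op 0.253
626,15.5,162,86.7 d [-0.0004 -0.0008  0.1823] w [ 0.  -0.1  0. ] rows 2.9
```

View pics/s6.png

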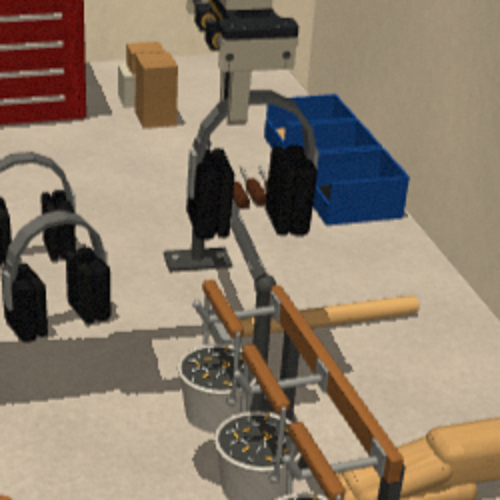

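Ears C is above the bar with the cups on either side of it (crop: cups at (210,195) and (290,190)). Lower it onto the rail.

apply_moves([
  {"dx":-0.002,"dy":0,"dz":0.03,"wx":0,"wy":0,"wz":0,"claw":-1},
  {"dx":-0.002,"dy":0,"dz":0.07,"wx":0,"wy":0,"wz":0,"claw":-1},
  {"dx":-0.002,"dy":0,"dz":0.11,"wx":0,"wy":0,"wz":0,"claw":-1},
  {"dx":-0.002,"dy":0,"dz":0.145,"wx":0,"wy":0,"wz":0,"claw":-1},
  {"dx":-0.002,"dy":0,"dz":0.165,"wx":0,"wy":0,"wz":0,"claw":-1},
  {"dx":-0.002,"dy":0,"dz":0.176,"wx":0,"wy":0,"wz":0,"claw":-1},
  {"dx":-0.002,"dy":0,"dz":0.18,"wx":0,"wy":0,"wz":0,"claw":-1},
  {"dx":-0.002,"dy":0,"dz":0.18,"wx":0,"wy":0,"wz":0,"claw":-1},
])

```text
time_s: 25.4
eef_pos: [0.6288, 0.0163, 0.1664]
ee_rot: [0.001, 0.028, 1.0, -0.0]
ft_force: [-0.4, 0.2, -1.6]
opening: 0.249
grip_force: 30.0
```

```bash
python3 go.py
```

```text
t 25.4 pos [628.8  16.3 166.4] yaw 86.7 tilt [ 0.1 -0. ] j [-0.06  0.23  1.47  0.    1.44 -1.57] f [-0.4  0.2 -1.6] op 0.249
```

apply_moves([
  {"dx":0,"dy":0,"dz":0.002,"wx":0,"wy":0,"wz":0,"claw":-1},
  {"dx":0,"dy":0,"dz":0.004,"wx":0,"wy":0,"wz":0,"claw":-1},
  {"dx":0,"dy":0,"dz":0.004,"wx":0,"wy":0,"wz":0,"claw":-0.05},
  {"dx":0,"dy":0,"dz":0.004,"wx":0,"wy":0,"wz":0,"claw":-0.05},
  {"dx":0,"dy":0,"dz":0.004,"wx":0,"wy":0,"wz":0,"claw":-0.05},
  {"dx":0,"dy":0,"dz":-0.01,"wx":0,"wy":0,"wz":0,"claw":-0.05},
  {"dx":0,"dy":0,"dz":-0.04,"wx":0,"wy":0,"wz":0,"claw":-0.05},
  {"dx":0,"dy":0,"dz":-0.09,"wx":0,"wy":0,"wz":0,"claw":0.2},
  {"dx":0,"dy":0,"dz":-0.11,"wx":0,"wy":0,"wz":0,"claw":0.2},
  {"dx":0,"dy":0,"dz":-0.11,"wx":0,"wy":0,"wz":0,"claw":0.2},
])

```text
time_s: 26.65
eef_pos: [0.6292, 0.0162, 0.2776]
ee_rot: [0.002, 0.028, 1.0, -0.0]
ft_force: [0.3, -0.4, -0.8]
opening: 0.602
grip_force: 0.0
```

```bash
cat > rail.py <<'E'
from h import *
for n in('side','top'):
    im,d,P=cloud(n);Z=P[...,2];r=(P[...,0]>.55)&(P[...,0]<.76)&(P[...,1]>-.035)&(P[...,1]<.28)&(Z>.135)&(Z<.215)
    for b in blobs(P,r,50):print(n,b)
    for b in blobs(P,r&(Z>.188)&(Z<.215)):print(n,'crown',b)
E
python3 rail.py; python3 ears.py; python3 go.py 428.5,182.5,230,105.5
```

```text
side ([358.0, 178.0], np.int32(865), [637, 118], [124, 305], 'ax', np.float64(85.1), 'mean', [652.0, 61.0, 177.0], 'zmax', 193)
side crown ([365.0, 183.0], np.int32(99), [655, 13], [29, 39], 'ax', np.float64(176.6), 'mean', [654.0, 13.0, 190.0], 'zmax', 193)
top ([203.0, 189.0], np.int32(233), [667, 232], [95, 17], 'ax', np.float64(86.6), 'mean', [667.0, 232.0, 183.0], 'zmax', 192)
top ([286.0, 214.0], np.int32(190), [613, 16], [24, 44], 'ax', np.float64(176.6), 'mean', [612.0, 17.0, 171.0], 'zmax', 190)
top crown ([287.0, 206.0], np.int32(14), [631, 14], [7, 18], 'ax', np.float64(84.3), 'mean', [631.0, 15.0, 189.0], 'zmax', 190)
side ([249.0, 144.0], np.int32(283), [440, 368], [125, 37], 'ax', np.float64(0.5), 'mean', [434.0, 363.0, 138.0], 'zmax', 156)
side ([262.0, 176.0], np.int32(373), [455, 188], [121, 33], 'ax', np.float64(13.7), 'mean', [446.0, 183.0, 137.0], 'zmax', 155)
top ([213.0, 262.0], np.int32(97), [478, 203], [78, 13], 'ax', np.float64(9.6), 'mean', [483.0, 204.0, 142.0], 'zmax', 157)
top ([149.0, 278.0], np.int32(472), [439, 368], [123, 27], 'ax', np.float64(2.5), 'mean', [437.0, 367.0, 142.0], 'zmax', 160)
t 26.85 pos [627.1  16.3 272.6] yaw 86.7 tilt [-0.22  0.01] j [-0.06  0.19  1.32  0.    1.63 -1.57] f [-0.5  0.1 -0.5] op 0.596
428.5,182.5,230,105.5 d [0.2076 0.1546 0.0434] w [  0.   -0.2 -18.8] rows 4.2
```

apply_moves([
  {"dx":0.207,"dy":0.155,"dz":0.043,"wx":0,"wy":0,"wz":-18.5,"claw":0.2},
  {"dx":0.207,"dy":0.155,"dz":0.043,"wx":0,"wy":0,"wz":-18.5,"claw":0.2},
  {"dx":0.207,"dy":0.155,"dz":0.043,"wx":0,"wy":0,"wz":-18.5,"claw":0.2},
  {"dx":0.207,"dy":0.155,"dz":0.043,"wx":0,"wy":0,"wz":-18.5,"claw":0.2},
  {"dx":0.207,"dy":0.155,"dz":0.043,"wx":0,"wy":0,"wz":-18.5,"claw":0.2},
  {"dx":0.207,"dy":0.155,"dz":0.043,"wx":0,"wy":0,"wz":-18.5,"claw":0.2},
  {"dx":0.207,"dy":0.155,"dz":0.043,"wx":0,"wy":0,"wz":-18.5,"claw":0.2},
])

```text
time_s: 27.72
eef_pos: [0.4312, 0.1821, 0.2321]
ee_rot: [0.0, -0.132, 0.991, -0.0]
ft_force: [-0.0, -0.0, -0.2]
opening: 0.601
grip_force: 0.0
```

```bash
python3 ears.py; python3 go.py 428.5,182.3,126,105
```

```text
side ([241.0, 144.0], np.int32(180), [415, 366], [75, 32], 'ax', np.float64(0.2), 'mean', [411.0, 363.0, 139.0], 'zmax', 156)
side ([262.0, 176.0], np.int32(370), [455, 189], [123, 36], 'ax', np.float64(13.9), 'mean', [444.0, 183.0, 137.0], 'zmax', 157)
top ([216.0, 255.0], np.int32(68), [503, 203], [28, 23], 'ax', np.float64(41.3), 'mean', [503.0, 201.0, 130.0], 'zmax', 149)
t 27.825 pos [431.3 181.9 232.2] yaw 105.1 tilt [ 0.   -0.01] j [ 0.29 -0.24  1.82 -0.    1.56 -1.55] f [-1.  -1.2  0.8] op 0.599
428.5,182.3,126,105 d [0.0026 0.0011 0.1062] w [-0.  -0.   0.1] rows 1.7
```

apply_moves([
  {"dx":0.003,"dy":0.001,"dz":0.05,"wx":0,"wy":0,"wz":0,"claw":0.2},
  {"dx":0.003,"dy":0.001,"dz":0.106,"wx":0,"wy":0,"wz":0,"claw":0.2},
  {"dx":0.003,"dy":0.001,"dz":0.106,"wx":0,"wy":0,"wz":0,"claw":-1},
  {"dx":0.003,"dy":0.001,"dz":0.106,"wx":0,"wy":0,"wz":0,"claw":-1},
  {"dx":0.003,"dy":0.001,"dz":0.106,"wx":0,"wy":0,"wz":0,"claw":-1},
  {"dx":0.003,"dy":0.001,"dz":0.106,"wx":0,"wy":0,"wz":0,"claw":-1},
  {"dx":0.003,"dy":0.001,"dz":0.106,"wx":0,"wy":0,"wz":0,"claw":-1},
  {"dx":0.003,"dy":0.001,"dz":0.106,"wx":0,"wy":0,"wz":0,"claw":-1},
])

```text
time_s: 28.82
eef_pos: [0.4289, 0.1832, 0.1287]
ee_rot: [0.002, -0.133, 0.991, 0.0]
ft_force: [-0.6, -0.9, 7.5]
opening: 0.252
grip_force: 30.0
```

```bash
python3 go.py 428.5,182.3,345,105 634,125.2,345,86.7
```

```text
t 28.825 pos [428.9 183.2 128.7] yaw 105.2 tilt [0.25 0.04] j [ 0.29 -0.18  1.96 -0.    1.36 -1.54] f [-0.6 -0.9  7.5] op 0.252
428.5,182.3,345,105 d [-0.0003 -0.0009 -0.2163] w [-0.   0.3  0.2] rows 3.5
634,125.2,345,86.7 d [-0.1835 -0.11   -0.2155] w [ 0.   0.3 18.5] rows 3.4
```

apply_moves([
  {"dx":0,"dy":0,"dz":-0.03,"wx":0,"wy":0,"wz":0,"claw":-1},
  {"dx":0,"dy":0,"dz":-0.09,"wx":0,"wy":0,"wz":0,"claw":-1},
  {"dx":0,"dy":0,"dz":-0.15,"wx":0,"wy":0,"wz":0,"claw":-1},
  {"dx":0,"dy":0,"dz":-0.2,"wx":0,"wy":0,"wz":0,"claw":-1},
  {"dx":-0.03,"dy":-0.02,"dz":-0.218,"wx":0,"wy":0,"wz":6,"claw":-1},
  {"dx":-0.08,"dy":-0.05,"dz":-0.218,"wx":0,"wy":0,"wz":14,"claw":-1},
  {"dx":-0.13,"dy":-0.08,"dz":-0.218,"wx":0,"wy":0,"wz":18.5,"claw":-1},
  {"dx":-0.17,"dy":-0.1,"dz":-0.218,"wx":0,"wy":0,"wz":18.5,"claw":-1},
  {"dx":-0.184,"dy":-0.11,"dz":-0.218,"wx":0,"wy":0,"wz":18.5,"claw":-1},
  {"dx":-0.184,"dy":-0.11,"dz":-0.218,"wx":0,"wy":0,"wz":18.5,"claw":-1},
])

```text
time_s: 30.08
eef_pos: [0.6341, 0.1246, 0.3434]
ee_rot: [-0.001, 0.029, 1.0, -0.0]
ft_force: [-0.8, 0.9, -1.6]
opening: 0.253
grip_force: 30.0
```

```bash
cat > held.py <<'E'
from h import *
import sys
y0=float(sys.argv[1])
im,d,P=cloud('side');Z=P[...,2]
q=P[(P[...,0]>.56)&(P[...,0]<.76)&(abs(P[...,1]-y0)<.05)&(Z>.2)&(Z<.4)]
for z in np.arange(.2,.4,.02):
    k=q[(q[:,2]>z)&(q[:,2]<z+.02)]
    if len(k)>5: print(round(z,2),(np.percentile(k[:,0],[2,98])*1000).round(),(np.percentile(k[:,1],[2,50,98])*1000).round(),len(k))
E
python3 held.py .125; python3 go.py 634,125.2,162,86.7
```

```text
0.2 [600. 717.] [ 86.  92. 134.] 38
0.22 [595. 717.] [ 86.  93. 143.] 312
0.24 [595. 717.] [ 85.  93. 143.] 328
0.26 [592. 718.] [ 85.  93. 140.] 355
0.28 [593. 724.] [ 86. 106. 147.] 594
0.3 [593. 728.] [103. 116. 132.] 96
0.32 [600. 718.] [105. 114. 136.] 92
0.34 [611. 707.] [ 97. 111. 137.] 183
0.36 [623. 685.] [ 94. 111. 144.] 214
0.38 [623. 639.] [ 92.  98. 146.] 104
t 30.125 pos [633.4 125.2 343.9] yaw 86.7 tilt [-0.05  0.  ] j [ 0.12  0.24  1.14  0.    1.76 -1.4 ] f [-0.1 -0.3 -1.6] op 0.256
634,125.2,162,86.7 d [-0.0007  0.      0.1819] w [ 0.  -0.1  0. ] rows 2.9
```

apply_moves([
  {"dx":-0.001,"dy":0,"dz":0.03,"wx":0,"wy":0,"wz":0,"claw":-1},
  {"dx":-0.001,"dy":0,"dz":0.08,"wx":0,"wy":0,"wz":0,"claw":-1},
  {"dx":-0.001,"dy":0,"dz":0.12,"wx":0,"wy":0,"wz":0,"claw":-1},
  {"dx":-0.001,"dy":0,"dz":0.15,"wx":0,"wy":0,"wz":0,"claw":-1},
  {"dx":-0.001,"dy":0,"dz":0.17,"wx":0,"wy":0,"wz":0,"claw":-1},
  {"dx":-0.001,"dy":0,"dz":0.178,"wx":0,"wy":0,"wz":0,"claw":-1},
  {"dx":-0.001,"dy":0,"dz":0.18,"wx":0,"wy":0,"wz":0,"claw":-1},
  {"dx":-0.001,"dy":0,"dz":0.18,"wx":0,"wy":0,"wz":0,"claw":-1},
])

```text
time_s: 31.12
eef_pos: [0.6355, 0.1254, 0.1661]
ee_rot: [0.001, 0.028, 1.0, 0.0]
ft_force: [-2.1, 0.4, 0.6]
opening: 0.257
grip_force: 30.0
```

```bash
python3 go.py
```

```text
t 31.125 pos [635.5 125.4 166.1] yaw 86.7 tilt [0.15 0.02] j [ 0.12  0.28  1.41  0.    1.45 -1.4 ] f [-2.1  0.4  0.6] op 0.257
```

apply_moves([
  {"dx":0,"dy":0,"dz":0.001,"wx":0,"wy":0,"wz":0,"claw":-1},
  {"dx":0,"dy":0,"dz":0.002,"wx":0,"wy":0,"wz":0,"claw":-1},
  {"dx":0,"dy":0,"dz":0.002,"wx":0,"wy":0,"wz":0,"claw":-0.05},
  {"dx":0,"dy":0,"dz":0.002,"wx":0,"wy":0,"wz":0,"claw":-0.05},
  {"dx":0,"dy":0,"dz":0.002,"wx":0,"wy":0,"wz":0,"claw":-0.05},
  {"dx":0,"dy":0,"dz":-0.01,"wx":0,"wy":0,"wz":0,"claw":-0.05},
  {"dx":0,"dy":0,"dz":-0.04,"wx":0,"wy":0,"wz":0,"claw":-0.05},
  {"dx":0,"dy":0,"dz":-0.09,"wx":0,"wy":0,"wz":0,"claw":0.2},
  {"dx":0,"dy":0,"dz":-0.11,"wx":0,"wy":0,"wz":0,"claw":0.2},
  {"dx":0,"dy":0,"dz":-0.11,"wx":0,"wy":0,"wz":0,"claw":0.2},
])

```text
time_s: 32.38
eef_pos: [0.6357, 0.1253, 0.2766]
ee_rot: [0.002, 0.028, 1.0, 0.0]
ft_force: [1.0, -0.3, -0.3]
opening: 0.597
grip_force: 0.0
```

```bash
python3 rail.py; python3 ears.py; python3 go.py 410,366.5,230,91.7
```

```text
side ([356.0, 175.0], np.int32(1218), [662, 121], [313, 127], 'ax', np.float64(86.6), 'mean', [652.0, 77.0, 176.0], 'zmax', 194)
side crown ([355.0, 160.0], np.int32(78), [662, 122], [26, 37], 'ax', np.float64(175.6), 'mean', [661.0, 121.0, 190.0], 'zmax', 194)
side crown ([365.0, 183.0], np.int32(100), [654, 13], [41, 29], 'ax', np.float64(2.5), 'mean', [655.0, 12.0, 190.0], 'zmax', 193)
top ([289.0, 199.0], np.int32(573), [654, 14], [85, 108], 'ax', np.float64(175.2), 'mean', [649.0, 12.0, 180.0], 'zmax', 197)
top crown ([288.0, 196.0], np.int32(142), [654, 17], [29, 48], 'ax', np.float64(174.9), 'mean', [655.0, 14.0, 191.0], 'zmax', 197)
side ([249.0, 144.0], np.int32(283), [441, 366], [122, 32], 'ax', np.float64(0.7), 'mean', [434.0, 363.0, 138.0], 'zmax', 156)
top ([149.0, 278.0], np.int32(472), [439, 368], [123, 26], 'ax', np.float64(2.3), 'mean', [437.0, 367.0, 142.0], 'zmax', 160)
t 32.575 pos [633.6 125.  271.5] yaw 86.7 tilt [-0.22 -0.03] j [ 0.12  0.24  1.27 -0.    1.64 -1.4 ] f [ 0.3  0.1 -0.8] op 0.603
410,366.5,230,91.7 d [0.2368 0.2284 0.0423] w [-0.  -0.2 -5. ] rows 5.3
```

apply_moves([
  {"dx":0.236,"dy":0.228,"dz":0.042,"wx":0,"wy":0,"wz":-5,"claw":0.2},
  {"dx":0.236,"dy":0.228,"dz":0.042,"wx":0,"wy":0,"wz":-5,"claw":0.2},
  {"dx":0.236,"dy":0.228,"dz":0.042,"wx":0,"wy":0,"wz":-5,"claw":0.2},
  {"dx":0.236,"dy":0.228,"dz":0.042,"wx":0,"wy":0,"wz":-5,"claw":0.2},
  {"dx":0.236,"dy":0.228,"dz":0.042,"wx":0,"wy":0,"wz":-5,"claw":0.2},
  {"dx":0.236,"dy":0.228,"dz":0.042,"wx":0,"wy":0,"wz":-5,"claw":0.2},
  {"dx":0.236,"dy":0.228,"dz":0.042,"wx":0,"wy":0,"wz":-5,"claw":0.2},
  {"dx":0.236,"dy":0.228,"dz":0.042,"wx":0,"wy":0,"wz":-5,"claw":0.2},
])

```text
time_s: 33.58
eef_pos: [0.4129, 0.3651, 0.2319]
ee_rot: [-0.0, -0.015, 1.0, -0.0]
ft_force: [-0.0, 0.3, 0.2]
opening: 0.603
grip_force: 0.0
```

```bash
python3 ears.py; python3 go.py 411,366.2,127,91.7
```

```text
side ([249.0, 144.0], np.int32(284), [438, 369], [118, 41], 'ax', np.float64(0.1), 'mean', [433.0, 363.0, 138.0], 'zmax', 156)
top ([150.0, 262.0], np.int32(143), [480, 370], [41, 27], 'ax', np.float64(177.4), 'mean', [479.0, 369.0, 137.0], 'zmax', 153)
t 33.675 pos [413.2 365.1 232.2] yaw 91.6 tilt [ 0.02 -0.02] j [ 0.63 -0.01  1.61 -0.    1.54 -0.97] f [-1.1 -0.5  0.3] op 0.6
411,366.2,127,91.7 d [0.0022 0.0012 0.1052] w [-0.   0.  -0.1] rows 1.7
```

apply_moves([
  {"dx":0.002,"dy":0.001,"dz":0.05,"wx":0,"wy":0,"wz":0,"claw":0.2},
  {"dx":0.002,"dy":0.001,"dz":0.105,"wx":0,"wy":0,"wz":0,"claw":0.2},
  {"dx":0.002,"dy":0.001,"dz":0.105,"wx":0,"wy":0,"wz":0,"claw":-1},
  {"dx":0.002,"dy":0.001,"dz":0.105,"wx":0,"wy":0,"wz":0,"claw":-1},
  {"dx":0.002,"dy":0.001,"dz":0.105,"wx":0,"wy":0,"wz":0,"claw":-1},
  {"dx":0.002,"dy":0.001,"dz":0.105,"wx":0,"wy":0,"wz":0,"claw":-1},
  {"dx":0.002,"dy":0.001,"dz":0.105,"wx":0,"wy":0,"wz":0,"claw":-1},
  {"dx":0.002,"dy":0.001,"dz":0.105,"wx":0,"wy":0,"wz":0,"claw":-1},
])

```text
time_s: 34.67
eef_pos: [0.4114, 0.368, 0.1299]
ee_rot: [0.002, -0.015, 1.0, 0.001]
ft_force: [1.5, -0.9, 6.9]
opening: 0.253
grip_force: 30.0
```

```bash
python3 go.py 411,366.2,345,91.7 640.5,235,345,86.7
```

```text
t 34.675 pos [411.4 368.  129.9] yaw 91.7 tilt [0.22 0.12] j [ 0.64  0.06  1.73 -0.    1.35 -0.96] f [ 1.5 -0.9  6.9] op 0.253
411,366.2,345,91.7 d [-0.0003 -0.0013 -0.2151] w [0.1 0.2 0. ] rows 3.4
640.5,235,345,86.7 d [-0.2257 -0.1395 -0.2145] w [0.1 0.2 5. ] rows 4.2
```

apply_moves([
  {"dx":0,"dy":0,"dz":-0.03,"wx":0,"wy":0,"wz":0,"claw":-1},
  {"dx":0,"dy":0,"dz":-0.09,"wx":0,"wy":0,"wz":0,"claw":-1},
  {"dx":0,"dy":0,"dz":-0.15,"wx":0,"wy":0,"wz":0,"claw":-1},
  {"dx":0,"dy":0,"dz":-0.2,"wx":0,"wy":0,"wz":0,"claw":-1},
  {"dx":-0.04,"dy":-0.025,"dz":-0.217,"wx":0,"wy":0,"wz":2,"claw":-1},
  {"dx":-0.09,"dy":-0.055,"dz":-0.217,"wx":0,"wy":0,"wz":5,"claw":-1},
  {"dx":-0.14,"dy":-0.085,"dz":-0.217,"wx":0,"wy":0,"wz":5,"claw":-1},
  {"dx":-0.19,"dy":-0.115,"dz":-0.217,"wx":0,"wy":0,"wz":5,"claw":-1},
  {"dx":-0.226,"dy":-0.14,"dz":-0.217,"wx":0,"wy":0,"wz":5,"claw":-1},
  {"dx":-0.226,"dy":-0.14,"dz":-0.217,"wx":0,"wy":0,"wz":5,"claw":-1},
])

```text
time_s: 35.92
eef_pos: [0.642, 0.2313, 0.3429]
ee_rot: [-0.001, 0.03, 1.0, -0.001]
ft_force: [0.0, 0.1, -2.1]
opening: 0.251
grip_force: 30.0
```

```bash
python3 held.py .232; python3 go.py 640.5,235,163,86.7
```

```text
0.2 [603. 723.] [193. 199. 240.] 55
0.22 [601. 725.] [192. 201. 250.] 289
0.24 [601. 724.] [191. 200. 247.] 296
0.26 [599. 726.] [192. 201. 244.] 309
0.28 [600. 733.] [193. 213. 253.] 485
0.3 [600. 730.] [211. 224. 242.] 84
0.32 [610. 724.] [211. 220. 244.] 80
0.34 [620. 710.] [202. 218. 246.] 172
0.36 [631. 689.] [201. 215. 252.] 173
0.38 [631. 648.] [198. 204. 255.] 89
t 35.975 pos [640.8 232.9 343.5] yaw 86.6 tilt [-0.07 -0.01] j [ 0.27  0.35  1.01  0.    1.78 -1.24] f [ 0.4  1.  -1.8] op 0.253
640.5,235,163,86.7 d [0.0002 0.0021 0.1805] w [-0.  -0.1 -0.1] rows 2.9
```

Held pair is centred over the bar at x ≈ 666.

apply_moves([
  {"dx":0,"dy":0.002,"dz":0.03,"wx":0,"wy":0,"wz":0,"claw":-1},
  {"dx":0,"dy":0.002,"dz":0.08,"wx":0,"wy":0,"wz":0,"claw":-1},
  {"dx":0,"dy":0.002,"dz":0.12,"wx":0,"wy":0,"wz":0,"claw":-1},
  {"dx":0,"dy":0.002,"dz":0.15,"wx":0,"wy":0,"wz":0,"claw":-1},
  {"dx":0,"dy":0.002,"dz":0.17,"wx":0,"wy":0,"wz":0,"claw":-1},
  {"dx":0,"dy":0.002,"dz":0.177,"wx":0,"wy":0,"wz":0,"claw":-1},
  {"dx":0,"dy":0.002,"dz":0.178,"wx":0,"wy":0,"wz":0,"claw":-1},
  {"dx":0,"dy":0.002,"dz":0.178,"wx":0,"wy":0,"wz":0,"claw":-1},
])

```text
time_s: 36.98
eef_pos: [0.641, 0.2364, 0.1678]
ee_rot: [0.001, 0.028, 1.0, 0.0]
ft_force: [-0.8, 0.6, -1.0]
opening: 0.252
grip_force: 30.0
```

```bash
python3 go.py
```

```text
t 36.975 pos [641.  236.4 167.8] yaw 86.7 tilt [0.14 0.04] j [ 0.28  0.38  1.29 -0.    1.47 -1.24] f [-0.8  0.6 -1. ] op 0.252
```

apply_moves([
  {"dx":0,"dy":0,"dz":0.002,"wx":0,"wy":0,"wz":0,"claw":-1},
  {"dx":0,"dy":0,"dz":0.003,"wx":0,"wy":0,"wz":0,"claw":-1},
  {"dx":0,"dy":0,"dz":0.003,"wx":0,"wy":0,"wz":0,"claw":-0.05},
  {"dx":0,"dy":0,"dz":0.003,"wx":0,"wy":0,"wz":0,"claw":-0.05},
  {"dx":0,"dy":0,"dz":0.003,"wx":0,"wy":0,"wz":0,"claw":-0.05},
  {"dx":0,"dy":0,"dz":-0.01,"wx":0,"wy":0,"wz":0,"claw":-0.05},
  {"dx":0,"dy":0,"dz":-0.04,"wx":0,"wy":0,"wz":0,"claw":-0.05},
  {"dx":0,"dy":0,"dz":-0.09,"wx":0,"wy":0,"wz":0,"claw":0},
  {"dx":0.05,"dy":0,"dz":-0.13,"wx":0,"wy":0,"wz":0,"claw":0},
  {"dx":0.1,"dy":0,"dz":-0.13,"wx":0,"wy":0,"wz":0,"claw":0},
])

```text
time_s: 38.22
eef_pos: [0.5414, 0.2423, 0.3018]
ee_rot: [0.004, 0.029, 1.0, 0.001]
ft_force: [0.9, 0.4, 0.4]
opening: 0.5
grip_force: 0.0
```

apply_moves([
  {"dx":0.06,"dy":0,"dz":0,"wx":0,"wy":0,"wz":0,"claw":0},
  {"dx":0.12,"dy":0.06,"dz":0,"wx":0,"wy":0,"wz":0,"claw":0},
  {"dx":0.16,"dy":0.12,"dz":0,"wx":0,"wy":0,"wz":0,"claw":0},
  {"dx":0.16,"dy":0.18,"dz":0,"wx":0,"wy":0,"wz":0,"claw":0},
  {"dx":0.16,"dy":0.2,"dz":0,"wx":0,"wy":0,"wz":0,"claw":0},
  {"dx":0.16,"dy":0.2,"dz":0,"wx":0,"wy":0,"wz":0,"claw":0},
  {"dx":0.16,"dy":0.2,"dz":0,"wx":0,"wy":0,"wz":0,"claw":0},
  {"dx":0.16,"dy":0.2,"dz":0,"wx":0,"wy":0,"wz":0,"claw":0},
  {"dx":0.16,"dy":0.2,"dz":0,"wx":0,"wy":0,"wz":0,"claw":0},
  {"dx":0.16,"dy":0.2,"dz":0,"wx":0,"wy":0,"wz":0,"claw":0},
])

```text
time_s: 39.48
eef_pos: [0.3923, 0.45, 0.2965]
ee_rot: [0.0, 0.029, 1.0, 0.0]
ft_force: [-0.6, -0.1, -0.8]
opening: 0.5
grip_force: 0.0
```

```bash
python3 go.py; python3 rail.py; python3 pail.py; python3 - <<'E'
from h import *
im,d,P=cloud('side');save('s9',im)
Z=P[...,2];r=np.zeros(Z.shape,bool);r[360:460,300:400]=1
for b in blobs(P,r&(Z>.065)&(Z<.12),10):print('ball',b)
E
```

```text
t 39.475 pos [392.3 450.  296.5] yaw 86.7 tilt [0.02 0.02] j [ 0.77  0.1   1.38 -0.    1.66 -0.74] f [-0.6 -0.1 -0.8] op 0.5
side ([354.0, 170.0], np.int32(1520), [663, 122], [313, 128], 'ax', np.float64(86.9), 'mean', [654.0, 107.0, 175.0], 'zmax', 194)
side crown ([346.0, 140.0], np.int32(69), [668, 232], [28, 39], 'ax', np.float64(171.5), 'mean', [668.0, 231.0, 190.0], 'zmax', 193)
side crown ([356.0, 160.0], np.int32(76), [663, 123], [41, 29], 'ax', np.float64(172.5), 'mean', [663.0, 121.0, 190.0], 'zmax', 194)
side crown ([365.0, 183.0], np.int32(96), [656, 14], [28, 39], 'ax', np.float64(0.5), 'mean', [655.0, 12.0, 190.0], 'zmax', 193)
top ([245.0, 195.0], np.int32(1943), [663, 123], [314, 127], 'ax', np.float64(86.4), 'mean', [656.0, 125.0, 180.0], 'zmax', 198)
top crown ([202.0, 188.0], np.int32(143), [669, 234], [25, 48], 'ax', np.float64(3.5), 'mean', [668.0, 234.0, 191.0], 'zmax', 198)
top crown ([245.0, 192.0], np.int32(150), [662, 125], [28, 55], 'ax', np.float64(178.2), 'mean', [662.0, 123.0, 191.0], 'zmax', 196)
top crown ([288.0, 196.0], np.int32(140), [653, 14], [24, 48], 'ax', np.float64(174.8), 'mean', [655.0, 14.0, 191.0], 'zmax', 197)
side ([351.0, 214.0], np.int32(231), [584, -89], [189, 26], 'ax', np.float64(92.5), 'mean', [579.0, -141.0, 215.0], 'zmax', 220)
side ([408.0, 252.0], np.int32(1123), [661, -174], [436, 62], 'ax', np.float64(92.7), 'mean', [650.0, -271.0, 209.0], 'zmax', 218)
side ([372.0, 249.0], np.int32(295), [591, -210], [186, 23], 'ax', np.float64(91.1), 'mean', [587.0, -259.0, 215.0], 'zmax', 220)
side ([398.0, 290.0], np.int32(385), [601, -332], [181, 29], 'ax', np.float64(91.4), 'mean', [595.0, -377.0, 215.0], 'zmax', 221)
ball ([392.0, 360.0], np.int32(25), [588, -406], [6, 24], 'ax', np.float64(166.4), 'mean', [588.0, -407.0, 82.0], 'zmax', 86)
ball ([361.0, 379.0], np.int32(190), [525, -432], [22, 24], 'ax', np.float64(156.9), 'mean', [524.0, -434.0, 81.0], 'zmax', 90)
```

View pics/s9.png

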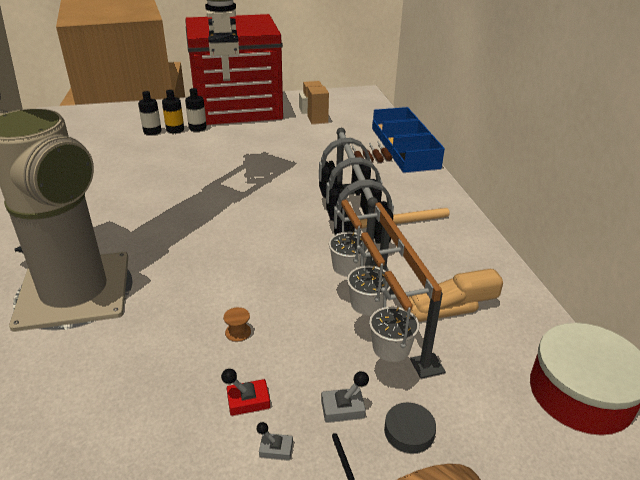

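All three pairs hang on the rail at around (345,165), the three pails hang at (347,250), (367,288) and (393,333), and the lever at (360,380) is off. Let it settle, then hand in.

apply_moves([
  {"dx":0,"dy":0,"dz":0,"wx":0,"wy":0,"wz":0,"claw":0},
  {"dx":0,"dy":0,"dz":0,"wx":0,"wy":0,"wz":0,"claw":0},
  {"dx":0,"dy":0,"dz":0,"wx":0,"wy":0,"wz":0,"claw":0},
  {"dx":0,"dy":0,"dz":0,"wx":0,"wy":0,"wz":0,"claw":0},
  {"dx":0,"dy":0,"dz":0,"wx":0,"wy":0,"wz":0,"claw":0},
  {"dx":0,"dy":0,"dz":0,"wx":0,"wy":0,"wz":0,"claw":0},
  {"dx":0,"dy":0,"dz":0,"wx":0,"wy":0,"wz":0,"claw":0},
  {"dx":0,"dy":0,"dz":0,"wx":0,"wy":0,"wz":0,"claw":0},
  {"dx":0,"dy":0,"dz":0,"wx":0,"wy":0,"wz":0,"claw":0},
  {"dx":0,"dy":0,"dz":0,"wx":0,"wy":0,"wz":0,"claw":0},
])

```text
time_s: 40.92
eef_pos: [0.3919, 0.4505, 0.2962]
ee_rot: [-0.0, 0.028, 1.0, -0.0]
ft_force: [-0.4, -0.1, 0.0]
opening: 0.502
grip_force: 0.0
```

apply_moves([
  {"dx":0,"dy":0,"dz":0,"wx":0,"wy":0,"wz":0,"claw":0},
  {"dx":0,"dy":0,"dz":0,"wx":0,"wy":0,"wz":0,"claw":0},
  {"dx":0,"dy":0,"dz":0,"wx":0,"wy":0,"wz":0,"claw":0},
  {"dx":0,"dy":0,"dz":0,"wx":0,"wy":0,"wz":0,"claw":0},
  {"dx":0,"dy":0,"dz":0,"wx":0,"wy":0,"wz":0,"claw":0},
  {"dx":0,"dy":0,"dz":0,"wx":0,"wy":0,"wz":0,"claw":0},
  {"dx":0,"dy":0,"dz":0,"wx":0,"wy":0,"wz":0,"claw":0},
  {"dx":0,"dy":0,"dz":0,"wx":0,"wy":0,"wz":0,"claw":0},
])

```text
time_s: 41.92
eef_pos: [0.3919, 0.4505, 0.2962]
ee_rot: [-0.0, 0.028, 1.0, -0.0]
ft_force: [-0.5, -0.0, 0.4]
opening: 0.502
grip_force: 0.0
```

```bash
python3 rail.py | grep crown; python3 -c "
from workcell import job_done; print(job_done())"
```

```text
side crown ([345.0, 140.0], np.int32(62), [666, 230], [37, 33], 'ax', np.float64(21.2), 'mean', [667.0, 233.0, 190.0], 'zmax', 192)
side crown ([355.0, 160.0], np.int32(80), [662, 120], [26, 41], 'ax', np.float64(174.8), 'mean', [662.0, 121.0, 190.0], 'zmax', 194)
side crown ([365.0, 183.0], np.int32(105), [654, 13], [43, 30], 'ax', np.float64(0.7), 'mean', [654.0, 11.0, 190.0], 'zmax', 194)
top crown ([202.0, 188.0], np.int32(154), [669, 233], [53, 26], 'ax', np.float64(178.1), 'mean', [668.0, 234.0, 191.0], 'zmax', 197)
top crown ([245.0, 191.0], np.int32(144), [665, 123], [25, 48], 'ax', np.float64(173.5), 'mean', [663.0, 123.0, 191.0], 'zmax', 196)
top crown ([288.0, 196.0], np.int32(143), [654, 14], [24, 48], 'ax', np.float64(176.8), 'mean', [655.0, 14.0, 191.0], 'zmax', 197)
the job is handed in; nothing more can be done
None
```

I threw the polisher switch to off first, then hung all three pairs of ear defenders on the rail and all three pails on their own hooks, and handed the job in at about 42 s; no verdict came back, but the last camera check showed everything in place.

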